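Hang a washed beaker on the slanted drying arm

ROBOT

A 6-joint arm with a two-finger parallel gripper is mounted at the origin on the work surface. World frame = base frame: x ahead of the robot, y to its left, z up, the work surface at z = 0. Lengths are in m, angles in rad, forces in N, time in s.
With the tool pointing down it reaches from about 0.275 to 0.825 m from the base axis. Payload 5.2 kg.
Tool frame: the origin (TCP) lies midway between the tips of the shut fingers; the grasp point (between the pads) lies 19 mm behind it; z points along the fingers, y is the direction in which the jaws open and shut (so a half turn about z gives the same grasp; the last joint's range is limited). The gripper opens to 93 mm and grips with 3 to 60 N. Pads are 15 mm wide; open, the fingers measure 128 mm over their backs; the gripper's body (75 mm by 188 mm) begins 65 mm behind the grasp point.
Start: joints at [-1.327, 0.259, 1.535, -0, 1.348, -0.203], TCP at [0.238, -0.496, 0.185] pointing down, gripper open.
Joint ranges: [-3.14, 3.14], [-0.91, 2.08], [0.19, 2.58], [-1.22, 4.36], [0.22, 2.71], [-3.12, 3.12]. Speed limits (rad/s): [2.57, 2.57, 3.14, 3.14, 3.14, 3.14].

INTERFACE

Orientations are given as a unit quaternion [x, y, z, w].
In Python, from cell import readout, get_image, order gives the robot as it stands.
- The arm moves only by the tool jog_arm, never from a script. Its argument "plan" is a list of rows, each an object of numbers: "tx", "ty", "tz": the shift along the tool's x, y, z in cm; "yaw": the turn about the tool's z in units of 5 degrees (1.0 is 5 degrees). A call has 1 to 10 rows; each row shifts and turns the pose as measured when the row begins, along the tool's axes as they then stand; what a row does not reach is not made up. A row lasts 1/10 s, in which the tool goes at most 50 mm and 8.59 degrees, less where a joint would pass 70% of its speed; a pose out of reach is approached as far as the arm can. A call with a gripper value outside its range is refused whole. "jaw" is the finger opening in cm, from 0 to 9.3, set as the call begins (left out, the last holds). The fingers move at their own pace and stop on an object; "squeeze" is the grip in N (left out, the last holds). Time passes only in rows, so rows that do not move let the fingers close. It gives the time, the measured TCP pose, the force and the opening at its end, in the units of the state.
- readout.observe(): the state, without advancing time (a new reading comes with each control period).
- get_image(name): name is "side" or "top"; returns a dict with "image" (400x640x3 uint8, blue, green, red), "z_map" (400x640 float32, m along the optical axis (not along the pixel's ray), 0 where there is no reading), "mtx" (3x3 intrinsics, pixels), "cam_to_world" (4x4, takes a point from camera to world coordinates). Camera axes: x right, y up, looking along -z (the intrinsics and any distortion apply to the point x, -y, -z); pixel columns grow to the right and rows downward; lengths in m; the calibration is good to about 2 mm. A picture is of the moment at which its call begins.
- order.sign_off(): hands the job in, once; it reports no verdict.
The state is a dict: "clock": time; "joint_positions": joint angles; "joint_vel": joint speeds; "joint_torque": joint torques, N m; "tool_pos": TCP position; "tool_rot": TCP orientation; "contact_force": force on the tool from outside, world axes, zero at the start; "ft_torque": the same for the moment, N m; "width": finger opening in m.
Only numpy, scipy, OpenCV 4.12 (cv2) and the standard library are available. Lean on these libraries where they do the work, as an engineer would, in place of code of your own. Each camera call takes 0.05 s, during which the arm holds its last target.

TASK

Pick up the steel beaker standing mouth down on the drainboard and slip it, mouth first, onto the empty slanted drying arm along the arm's own axis. Springs grip it on the way, so push its mouth fully home until it meets the rubber collar, press it there with about 10 N over the springs' rubbing for half a second, never over 25 N on the collar, then let go and leave it hanging there. Do not disturb the bowl, the scourer or the spoon.

Things in the scene. Friction and masses are not known exactly. Their poses are not given: they have to be found in the camera images.
- beaker: Plain stainless-steel beaker, straight cylinder 60 mm outside diameter, 90 mm tall, wall 3 mm (54 mm inside, 86 mm deep), about 0.16 kg. It starts upside down on the drainboard: mouth down, closed bottom up. Origin at the centre of the mouth plane; its z axis points from the mouth to the closed bottom (up at the start). Grip the half near the closed bottom.
- beaker_top (a point): Centre of the beaker's closed bottom, 90 mm along z from the mouth.
- holder: The empty drying stand, fixed: steel foot 150 x 110 x 10 mm, bent 18 mm steel tube, a bare slanted arm with rubber collar and grey plug. Origin on the drainboard under the stand. The arm points up and towards the stand's own -x, 40 degrees from vertical. Plug foot (origin of plug) at (22, 0, 125) mm, nose at (-21, 0, 176) mm in this frame.
- full_holder: A second fixed stand of the same shape whose arm already carries an upturned beaker (one fixed piece; the beaker on it is part of it). Origin on the drainboard under the stand, as for the empty one. The two stands stand left and right, in either order.
- bowl: White bowl, 110 mm across, 45 mm tall, loose on the drainboard; to be left alone. Origin at the centre of its underside.
- scourer: Green scouring block 100 x 70 x 18 mm, loose; to be left alone. Origin at the centre of its underside.
- spoon: Steel spoon 190 mm long, loose, lying flat; to be left alone. Origin near its middle, on the drainboard; it lies along its own x.
- nose (a point): Tip of the plug, 67 mm along z from its origin. Three steel bow springs round the plug, 120 degrees apart, bulge to 29 mm radius at z = 29 to 33 mm and taper to the plug at 59 mm; each yields inward at 1 N per mm. They rub once the beaker's mouth is at about z = 40 mm, then resist with a steady 2 to 8 N all the way down and hold the beaker, so its weight does not seat it.
- plug: The empty arm: round-nosed grey plug, 44 mm diameter, reaching 67 mm from its origin along its z axis, which is the arm's axis, outward and up. The rubber collar (74 mm disc, 8 mm thick) is clamped on it: its face lies at z = 0 to 12 mm, different each time and not measured, so it is found by feel. It is hard: on contact the push rises steeply, within a millimetre.
Not all that is in view belongs to the job. Leave any blue or red look-alike of the holder alone.

How it is judged:
On the way, in this order (a step that is already met when the one before it is completed fails the run):
1. the beaker is lifted off the drainboard (height (world z) of beaker above 0.05 m), for 0.1 s.
2. the beaker's mouth is pressed against the collar with at least 5 N for 0.3 s, straight on the arm (contact force between beaker and plug above 5 N and z of beaker in the frame of plug between -0.003 and 0.015 m and x of beaker in the frame of plug between -0.005 and 0.005 m and y of beaker in the frame of plug between -0.005 and 0.005 m and angle between the z axis of beaker and the z axis of plug, either way round below 0.07 rad and distance between beaker_top and plug above 0.08 m), for 0.3 s.
At the end, for the whole second after the job is handed in: The beaker hangs home on the empty arm: its mouth resting on the collar (contact force above 0.2 N), no more than 15 mm from the plug's origin along the arm (the collar lies at 0 to 12 mm), its mouth centre within 5 mm of the arm's axis, its axis within 0.07 rad of the arm's, at rest and let go (z of beaker in the frame of plug between -0.003 and 0.015 m and x of beaker in the frame of plug between -0.005 and 0.005 m and y of beaker in the frame of plug between -0.005 and 0.005 m and angle between the z axis of beaker and the z axis of plug, either way round below 0.07 rad and distance between beaker_top and plug above 0.08 m and linear speed of beaker below 0.01 m/s and contact force between beaker and plug above 0.2 N); the robot touches nothing.
It fails at once if the beaker is forced: more than 25 N between it and the arm's collar and plug (contact force between beaker and plug above 25 N).
It fails at once if the bowl is moved by more than 20 mm (distance of bowl from where it was at the start of the episode above 0.02 m).
It fails at once if the scourer is moved by more than 20 mm (distance of scourer from where it was at the start of the episode above 0.02 m).
It fails at once if the spoon is moved by more than 20 mm (distance of spoon from where it was at the start of the episode above 0.02 m).
It also fails if it takes over 48 s, if anything falls off the work surface, if the arm or the gripper's body presses on something with over 40 N, if the wrist force passes 120 N, or if a joint passes its speed limit or range.

## Working session

There is one attempt and no reset: what is moved stays moved. The work goes in short steps, Python scripts to look and compute and a tool call to move; the robot and the scene stay as the last step left them, time stands still between calls to the robot, and variables do not carry over. Pictures are saved under pics/ and viewed, and the job is handed in when it is done.

Besides the shell and the picture viewer there is one more tool, called after ">>>" in YAML: its name, and indented under it one key for each argument. jog_arm: Moves the arm, as the interface text tells. Its arguments: {"type":"object","properties":{"plan":{"type":"array","items":{"type":"object","properties":{"tx":{"type":"number"},"ty":{"type":"number"},"tz":{"type":"number"},"yaw":{"type":"number"}}}},"jaw":{"type":"number"},"squeeze":{"type":"number"}},"required":["plan"]}

```bash
ls; mkdir -p pics
python3 - <<'E'
from cell import readout,get_image
import cv2,numpy as np
print(readout.observe())
for n in("side","top"):
    d=get_image(n); cv2.imwrite(f"pics/{n}0.png",d["image"]); np.savez(f"{n}0.npz",**d)
    print(n,d["mtx"],d["cam_to_world"])
E
```

```text
pics
{'clock': 0.0, 'joint_positions': array([-1.32677937e+00,  2.59346105e-01,  1.53609168e+00, -1.14926347e-05,
        1.34798473e+00, -2.02822648e-01]), 'joint_vel': array([ 0.00055818,  0.00051944, -0.00045668, -0.00111765, -0.00038047,
        0.00039139]), 'joint_torque': array([ 1.39732271e-05, -4.37310398e+01, -2.84002411e+01,  7.18377787e-02,
        4.10637504e-02, -1.56751835e-04]), 'tool_pos': array([ 0.23752018, -0.49539299,  0.18441264]), 'tool_rot': array([ 9.75144751e-01,  2.21566869e-01, -2.44455910e-05, -9.14623011e-04]), 'contact_force': array([ 1.14985612, -0.31207308, -0.40198449]), 'ft_torque': array([0.00448348, 0.00313398, 0.01939304]), 'width': 0.09293160273690032}
side [[398.4303947    0.         322.84893461]
 [  0.         398.4303947  190.92762361]
 [  0.           0.           1.        ]] [[-8.55015973e-01  3.54200559e-01 -3.78800276e-01  2.36052133e-01]
 [-5.18601017e-01 -5.85121068e-01  6.23447127e-01  5.41064486e-01]
 [-8.18701011e-04  7.29503461e-01  6.83976630e-01  7.01805526e-01]
 [ 0.00000000e+00  0.00000000e+00  0.00000000e+00  1.00000000e+00]]
top [[393.53129546   0.         319.7592459 ]
 [  0.         393.53129546 199.81875568]
 [  0.           0.           1.        ]] [[ 2.53908902e-02  9.69217368e-01 -2.44893846e-01  3.43896771e-01]
 [-9.99657221e-01  2.61808956e-02 -2.94332339e-05  1.81227843e-03]
 [ 6.38301300e-03  2.44810649e-01  9.69549897e-01  1.07328634e+00]
 [ 0.00000000e+00  0.00000000e+00  0.00000000e+00  1.00000000e+00]]
```

View pics/side0.png

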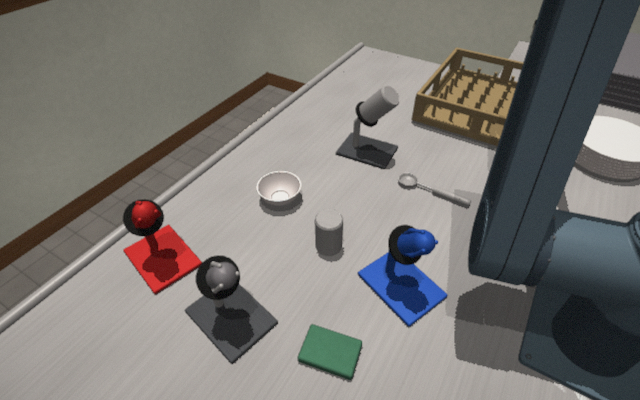

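View pics/top0.png

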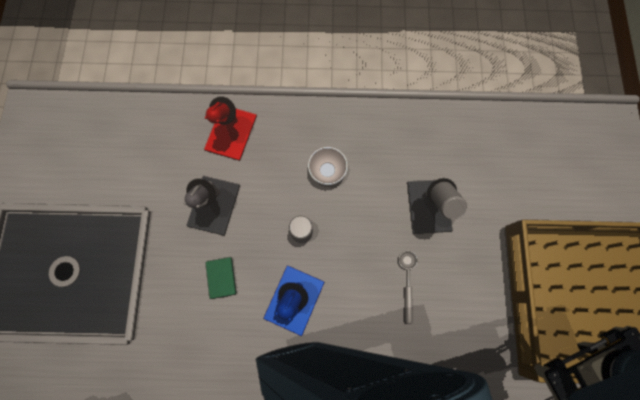

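The stand candidates are:
- Grey bare arm with springs: side (220,280), top (205,200).
- Grey arm carrying a beaker: side (375,110), top (440,200). This is full_holder.
- Red look-alike: side (145,220).
- Blue look-alike: side (410,245).

The first fits, since it is grey with a bare plug. I'll confirm it in a crop and measure.

```bash
cat > h.py <<'E'
import numpy as np,cv2
def load(n,k=0): return dict(np.load(f"{n}{k}.npz"))
def ray(d,u,v):
    K=d["mtx"];T=d["cam_to_world"]
    r=np.array([(u-K[0,2])/K[0,0],-(v-K[1,2])/K[1,1],-1.0])
    return T[:3,3],T[:3,:3]@r
def plane(d,u,v,z):
    o,r=ray(d,u,v); return o+r*(z-o[2])/r[2]
def dep(d,u,v):
    o,r=ray(d,u,v); return o+r*d["z_map"][int(v),int(u)]
def cloud(d):
    K=d["mtx"];T=d["cam_to_world"];h,w=d["z_map"].shape
    u,v=np.meshgrid(np.arange(w),np.arange(h))
    r=np.stack([(u-K[0,2])/K[0,0],-(v-K[1,2])/K[1,1],-np.ones_like(u,float)],-1)*d["z_map"][...,None]
    return r@T[:3,:3].T+T[:3,3]
def proj(d,p):
    T=d["cam_to_world"];q=T[:3,:3].T@(np.asarray(p)-T[:3,3]);K=d["mtx"]
    return K[0,0]*q[0]/-q[2]+K[0,2], K[1,1]*q[1]/q[2]+K[1,2]
E
python3 - <<'E'
from h import *
s,t=load("side"),load("top")
a=cv2.resize(s["image"][240:370,170:300],None,fx=3,fy=3,interpolation=2)
b=cv2.resize(t["image"][160:250,170:260],None,fx=4.334,fy=4.334,interpolation=2)
cv2.imwrite("pics/crop.png",np.hstack([a,b[:390,:390]]))
for n,d in(("side",s),("top",t)):
    P=cloud(d);im=d["image"];hsv=cv2.cvtColor(im,cv2.COLOR_BGR2HSV)
    # tabletop heights & objects above
    m=((P[...,2]>0.006)&(P[...,2]<0.25)&(d["z_map"]>0)&(P[...,0]>0.2)&(P[...,0]<0.85)&(abs(P[...,1])<0.5)).astype(np.uint8)
    nn,l,st,c=cv2.connectedComponentsWithStats(m)
    for i in range(1,nn):
        if st[i,4]>60:
            q=P[l==i];print(n,st[i],q.min(0).round(3),q.max(0).round(3),np.median(q,0).round(3),im[l==i].mean(0).round())
E
```

```text
side [ 335   85   64   84 2454] [ 0.525 -0.491  0.006] [ 0.743 -0.243  0.215] [ 0.589 -0.289  0.016] [77. 78. 79.]
side [ 256  171   46   34 1190] [ 0.649 -0.093  0.006] [0.757 0.036 0.051] [ 0.715 -0.033  0.029] [173. 179. 187.]
side [398 172  73  34 526] [ 0.289 -0.266  0.006] [ 0.477 -0.211  0.025] [ 0.371 -0.234  0.016] [135. 139. 143.]
side [ 468  192   35   87 1133] [ 0.2   -0.012  0.162] [0.26  0.125 0.25 ] [0.23  0.112 0.224] [52. 48. 42.]
side [ 123  199  155  164 8910] [0.508 0.202 0.006] [0.85  0.366 0.189] [0.616 0.294 0.013] [53. 53. 90.]
side [ 314  209   29   46 1144] [0.491 0.022 0.006] [0.55  0.081 0.095] [0.512 0.067 0.076] [110. 113. 116.]
side [ 357  224   90  102 4716] [0.253 0.007 0.006] [0.431 0.14  0.19 ] [0.335 0.076 0.014] [127.  67.  40.]
side [ 297  324   65   56 2322] [0.339 0.217 0.006] [0.448 0.302 0.024] [0.391 0.264 0.02 ] [ 93. 120.  76.]
top [ 204   96   50   64 2006] [0.727 0.203 0.006] [0.85 0.34 0.19] [0.796 0.263 0.012] [ 32.  36. 117.]
top [308 147  39  37 996] [ 0.651 -0.068  0.006] [0.757 0.037 0.051] [ 0.716 -0.017  0.023] [131. 140. 151.]
t
[... 159 characters left out ...]
 0.68  -0.243  0.212] [ 0.583 -0.291  0.012] [61. 64. 68.]
top [ 119  206   31  139 1301] [0.222 0.468 0.006] [0.58  0.5   0.025] [0.388 0.478 0.019] [104. 112. 119.]
top [289 216  23  27 505] [0.492 0.022 0.007] [0.549 0.079 0.094] [0.517 0.049 0.088] [135. 144. 152.]
top [399 250  18  74 447] [ 0.29  -0.261  0.006] [ 0.479 -0.214  0.023] [ 0.368 -0.235  0.014] [103. 110. 117.]
top [ 205  257   31   42 1038] [0.34  0.217 0.006] [0.448 0.304 0.024] [0.393 0.259 0.017] [66. 93. 55.]
top [ 263  265   61   71 2420] [ 0.254 -0.013  0.006] [0.43  0.141 0.189] [0.341 0.058 0.012] [128.  69.  43.]
top [255 342  67  18 221] [ 0.226 -0.008  0.17 ] [0.261 0.123 0.25 ] [0.246 0.059 0.223] [42. 42. 42.]
```

View pics/crop.png

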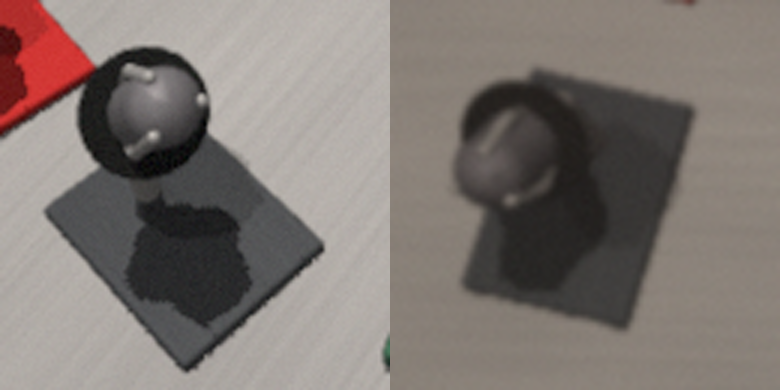

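The crop shows a bare grey plug with three springs and a black collar on a grey foot, so this is the empty holder. Next I'll measure its pose.

Run:
```python
from h import *
s,t=load("side"),load("top")
al=[]
for n,d in(("side",s),("top",t)):
    P=cloud(d);im=d["image"].astype(int);z=P[...,2]
    grey=(im.max(-1)-im.min(-1)<25)
    box=(P[...,0]>0.48)&(P[...,0]<0.70)&(P[...,1]>0.2)&(P[...,1]<0.4)&grey
    f=box&(z>0.007)&(z<0.016)
    q=P[f][:,:2].astype(np.float32); r=cv2.minAreaRect(q); print(n,"foot",r, "z",np.median(z[f]))
    # plug points
    g=box&(z>0.09); q=P[g]; al.append(q); print(len(q),q.min(0),q.max(0), q[q[:,2]>.17].mean(0))
    # beaker top
    b=(P[...,0]>0.47)&(P[...,0]<0.57)&(P[...,1]>0)&(P[...,1]<0.1)&(z>0.085)
    c,rr=cv2.minEnclosingCircle(P[b][:,:2].astype(np.float32));print("beaker",c,rr,np.median(z[b]),P[b].mean(0))
    bl=(P[...,0]>0.24)&(P[...,0]<0.45)&(P[...,1]>-.03)&(P[...,1]<0.15)&(im[...,0]-im[...,2]>40)&(z>0.08);print("blue",P[bl].min(0),P[bl].max(0))
q=np.vstack(al);np.save("plug.npy",q)
```

```text
side foot ((0.5914174318313599, 0.2973478436470032), (0.110331691801548, 0.15032953023910522), 77.4847640991211) z 0.011974878661973443
1532 [0.5473457  0.26135667 0.11094203] [0.62199309 0.33378064 0.18804782] [0.56646347 0.30524918 0.17758047]
beaker (0.5209692716598511, 0.05026138573884964) 0.03008919209241867 0.09202213180682828 [0.51924684 0.05310054 0.09162995]
blue [0.29655032 0.05850105 0.10601051] [0.36532249 0.09763123 0.18981819]
top foot ((0.5916728973388672, 0.298188716173172), (0.10982420295476913, 0.1494675874710083), 77.88986206054688) z 0.009869159626208712
743 [0.5479331  0.26163443 0.0903213 ] [0.63313304 0.33410501 0.18719957] [0.56955918 0.30085342 0.17651891]
beaker (0.5216712355613708, 0.05039922893047333) 0.029299989342689514 0.0891644698875429 [0.52144241 0.05033521 0.08911124]
blue [0.2976461  0.00181228 0.0903795 ] [0.3835135  0.09578761 1.07328634]
```

Run:
```python
from h import *
from scipy.optimize import least_squares
s,t=load("side"),load("top")
th=np.radians(-12.4);X=np.array([np.cos(th),np.sin(th),0]);O=np.array([.5915,.2978,0])
o=O+.022*X+[0,0,.125];a=-np.sin(np.radians(40))*X+[0,0,np.cos(np.radians(40))]
Y=np.cross(a,X)*0+np.array([-X[1],X[0],0]);xp=np.cross(Y,a)
print(o,a,o+.067*a)
for n,d in(("side",s),("top",t)):
    P=cloud(d)-o; im=d["image"].astype(int); grey=(im.max(-1)-im.min(-1)<25)
    h=P@a;u=P@xp;v=P@Y;r=np.hypot(u,v)
    m=grey&(h>0.015)&(h<0.045)&(r<.0265)   # cylinder part w/o springs
    f=least_squares(lambda p:np.hypot(u[m]-p[0],v[m]-p[1])-.022,[0,0],loss="soft_l1",f_scale=.001)
    print(n,m.sum(),"axis offset (x',y) mm",f.x*1e3,"resid",np.median(abs(f.fun))*1e3)
    m=grey&(r>.028)&(r<.036)&(h>-.015)&(h<.02)&(im.max(-1)<60)
    print("collar h med",np.percentile(h[m],[10,50,90]),m.sum())
    m=grey&(r<.008)&(h>.05); print("nose h",np.percentile(h[m],[50,95]) if m.sum() else None)
```

```text
[0.61298679 0.29307582 0.125     ] [-0.62779284  0.13802921  0.76604444] [0.57092467 0.30232378 0.17632498]
side 329 axis offset (x',y) mm [-1.5534693 -0.7478853] resid 2.8698772278565357
collar h med [0.01813582 0.01813582 0.01813582] 1
nose h [0.07497922 0.07801819]
top 235 axis offset (x',y) mm [-5.52218283  2.08690793] resid 3.5220550776718826
collar h med [0.0162567  0.01874256 0.01954875] 20
nose h [0.07174303 0.07688513]
```

Run:
```python
from h import *
s,t=load("side"),load("top")
th=np.radians(-12.4);X=np.array([np.cos(th),np.sin(th),0]);O=np.array([.5915,.2978,0])
o=O+.022*X+[0,0,.125];a=-np.sin(np.radians(40))*X+[0,0,np.cos(np.radians(40))]
Y=np.array([-X[1],X[0],0]);xp=np.cross(Y,a)
for n,d in(("side",s),("top",t)):
    P=cloud(d)-o
    u0,v0=proj(d,o+.067*a);u1,v1=proj(d,o);print(n,"nose px",u0,v0,"foot px",u1,v1)
    for k in range(-1,9):
        f=k/6
        if n=="side": pass
        u=int(round(u1+(u0-u1)*f));v=int(round(v1+(v0-v1)*f));p=P[v,u]
        print((u,v),d["image"][v,u],"h,x',y mm",(np.array([p@a,p@xp,p@Y])*1e3).round(1),"z",d["z_map"][v,u].round(4))
    im=cv2.resize(d["image"],None,fx=5,fy=5,interpolation=cv2.INTER_CUBIC)
    for (x,y),c in(((u0,v0),(0,0,255)),((u1,v1),(0,255,0))): cv2.circle(im,(int((x+.5)*5),int((y+.5)*5)),3,c,-1)
    for r,h,c in((.022,.045,(0,255,255)),(.037,.0,(255,255,0))):
        for A in np.arange(0,6.28,.1):
            x,y=proj(d,o+h*a+r*(np.cos(A)*xp+np.sin(A)*Y));cv2.circle(im,(int((x+.5)*5),int((y+.5)*5)),1,c,-1)
    cx,cy=int(u0*5),int(v0*5)
    cv2.imwrite(f"pics/ov_{n}.png",im[cy-200:cy+300,cx-200:cx+200])
a1=cv2.imread("pics/ov_side.png");b1=cv2.imread("pics/ov_top.png");cv2.imwrite("pics/ov.png",np.hstack([a1,b1]))
```

```text
side nose px 221.16930187051537 269.36776027941005 foot px 211.59343871866028 272.79343658758154
(210, 273) [90 90 93] h,x',y mm [57.4  5.1 15.2] z 0.6349
(212, 273) [96 94 98] h,x',y mm [67.5  3.9 14.9] z 0.6266
(213, 272) [104 103 107] h,x',y mm [67.9  4.3 12.9] z 0.6273
(215, 272) [118 117 122] h,x',y mm [70.7  2.6 11.1] z 0.626
(216, 271) [122 120 126] h,x',y mm [70.5  3.   8.9] z 0.6273
(218, 271) [128 127 131] h,x',y mm [72.2  1.2  6.8] z 0.6271
(220, 270) [154 152 160] h,x',y mm [75.   0.9  4. ] z 0.6262
(221, 269) [151 150 157] h,x',y mm [75.6  1.3  2. ] z 0.6266
(223, 269) [149 148 155] h,x',y mm [74.7 -0.7 -0.7] z 0.629
(224, 268) [140 139 144] h,x',y mm [75.  -0.3 -2.8] z 0.6298
top nose px 192.0056008751058 196.27950334325018 foot px 203.7811857573222 185.32803073586567
(206, 184) [30 34 38] h,x',y mm [ 20.9  16.1 -13.7] z 0.9588
(204, 185) [31 33 37] h,x',y mm [22.3 12.9 -9.4] z 0.9592
(202, 187) [65 65 72] h,x',y mm [28.3  9.5 -7.1] z 0.9554
(200, 189) [67 69 75] h,x',y mm [39.5  8.9 -7. ] z 0.9456
(198, 191) [66 67 74] h,x',y mm [52.1  9.3 -7.6] z 0.9341
(196, 193) [71 74 80] h,x',y mm [61.   7.7 -6.7] z 0.9269
(194, 194) [77 79 87] h,x',y mm [65.   6.1 -3.7] z 0.9242
(192, 196) [ 89  92 100] h,x',y mm [68.8  1.8 -0.7] z 0.9228
(190, 198) [ 92  93 102] h,x',y mm [73.4 -2.1  1.9] z 0.9206
(188, 200) [78 80 87] h,x',y mm [77.1 -6.4  4.8] z 0.9192
```

View pics/ov.png

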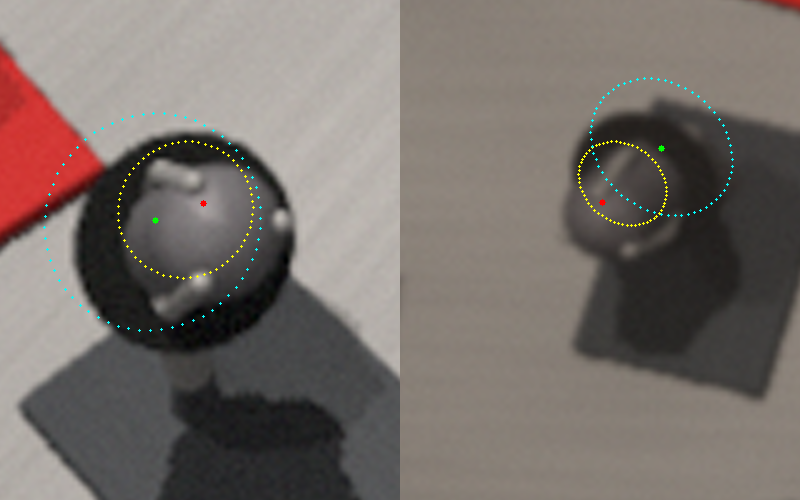

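The foot centre is evidently not the stand origin, because the overlay is shifted by about 10 mm along x. I'll fit the axis position from the plug surface points instead.

Run:
```python
from h import *
from scipy.optimize import least_squares
s,t=load("side"),load("top")
th=np.radians(-12.4)
def frame(th,x,y,dz=0):
    X=np.array([np.cos(th),np.sin(th),0]);a=-np.sin(np.radians(40))*X+[0,0,np.cos(np.radians(40))]
    Y=np.array([-X[1],X[0],0]);return np.array([x,y,0.125+dz]),a,np.cross(Y,a),Y
pts={}
for n,d in(("side",s),("top",t)):
    P=cloud(d);im=d["image"].astype(int)
    grey=(im.max(-1)-im.min(-1)<25)
    base=np.array([.613-.0098,.293+.002,.125]);o,a,xp,Y=frame(th,*base[:2])
    Q=P-o;h=Q@a;r=np.hypot(Q@xp,Q@Y)
    m=grey&(h>.005)&(h<.09)&(r<.032)&(im.max(-1)>(60 if n=="side" else 45))
    pts[n]=P[m];pts[n+"c"]=P[grey&(r>.025)&(r<.038)&(h>-.01)&(h<.025)&(im.max(-1)<45)]
# cylinder w/ hemispherical nose r=22 ending 67
def res(p,q,fixyaw=None):
    o,a,xp,Y=frame(p[2] if fixyaw is None else fixyaw,p[0],p[1],p[3] if len(p)>3 else 0)
    Q=q-o;h=Q@a;r=np.hypot(Q@xp,Q@Y)
    return np.where(h<.045,r-.022,np.hypot(r,h-.045)-.022)
for nm,q in(("side",pts["side"]),("top",pts["top"]),("both",np.vstack([pts["side"],pts["top"]]))):
  for fy in(None,th):
    f=least_squares(res,[.603,.295,th,0],args=(q,fy),loss="soft_l1",f_scale=.001)
    print(nm,len(q),f.x[:2].round(4),np.degrees(f.x[2]).round(1),f.x[3].round(4),"resid med",np.median(abs(res(f.x,q,fy))).round(4))
    f=least_squares(lambda p:res(np.r_[p,0],q,fy),[.603,.295,th],loss="soft_l1",f_scale=.001)
    print("   z fixed",f.x[:2].round(4),np.degrees(f.x[2]).round(1),"resid med",np.median(abs(f.fun)).round(4))
    o,a,xp,Y=frame(th,*f.x[:2])
    for k in("sidec","topc"): 
        if len(pts[k]): print("   collar h",k,len(pts[k]),np.percentile((pts[k]-o)@a,[10,50,90]).round(4))
```

```text
side 659 [0.5985 0.2957] -13.1 0.0022 resid med 0.0007
   z fixed [0.5981 0.2983] -9.8 resid med 0.0012
   collar h sidec 552 [0.0109 0.0126 0.014 ]
   collar h topc 175 [0.0086 0.0111 0.013 ]
side 659 [0.5986 0.296 ] -12.3 0.0022 resid med 0.0007
   z fixed [0.5979 0.2971] -12.4 resid med 0.0012
   collar h sidec 552 [0.0109 0.0126 0.0141]
   collar h topc 175 [0.0087 0.0112 0.013 ]
top 446 [0.5989 0.2977] -11.3 0.0001 resid med 0.0009
   z fixed [0.5989 0.2977] -11.3 resid med 0.0009
   collar h sidec 552 [0.0115 0.0132 0.0146]
   collar h topc 175 [0.0092 0.0117 0.0136]
top 446 [0.5988 0.2972] -12.2 0.0001 resid med 0.001
   z fixed [0.5988 0.2972] -12.4 resid med 0.001
   collar h sidec 552 [0.0115 0.0132 0.0146]
   collar h topc 175 [0.0092 0.0117 0.0136]
both 1105 [0.5986 0.298 ] -9.8 0.0014 resid med 0.001
   z fixed [0.5983 0.2977] -11.2 resid med 0.0011
   collar h sidec 552 [0.0111 0.0128 0.0143]
   collar h topc 175 [0.0089 0.0114 0.0132]
both 1105 [0.5984 0.2968] -12.5 0.0014 resid med 0.001
   z fixed [0.5982 0.2971] -12.4 resid med 0.0011
   collar h sidec 552 [0.0111 0.0128 0.0143]
   collar h topc 175 [0.0089 0.0114 0.0132]
```

Plug origin is ≈ (0.599, 0.297, 0.125) with stand yaw −12.3°. The foot centre sits 15 mm along stand x from the origin, which agrees with the foot rectangle. The beaker is at (0.521, 0.050).

The tool can only point straight down. So I'll grip with the jaws across the tilt plane and tip the beaker 40° about its rim on the board, letting it pivot in the pads. Then I'll slide it on along the axis. Transit first.

>>> jog_arm:
  plan:
    - {"tz": -2}
    - {"tx": 3.9,"ty": -2.9,"tz": -0.5}
    - {"tx": 3.9,"ty": -2.9,"tz": -0.5}
    - {"tx": 3.9,"ty": -2.9}
    - {"tx": 3.9,"ty": -2.9}
    - {"tx": 3.9,"ty": -2.9}
    - {"tx": 3.9,"ty": -2.9}
    - {"tx": 3.9,"ty": -2.9}
    - {"tx": 3.9,"ty": -2.9}
    - {"tx": 3.9,"ty": -2.9}
  jaw: 9.3
  squeeze: 10

```text
schema error: expected keys tx, ty, tz, yaw
```

```bash
cat >> h.py <<'E'
from scipy.spatial.transform import Rotation as R
def st(goal=None,yaw=None):
    from cell import readout
    o=readout.observe();M=R.from_quat(o["tool_rot"]).as_matrix()
    psi=np.degrees(np.arctan2(M[1,0],M[0,0]))
    print("t",round(o["clock"],2),"tcp",o["tool_pos"].round(4),"psi",psi.round(2),"tilt",np.degrees(np.arccos(-M[2,2])).round(2),"F",o["contact_force"].round(2),"T",o["ft_torque"].round(3),"w",round(o["width"],4),"q",o["joint_positions"].round(2))
    if goal is not None: print(" go cm (tool axes)",(M.T@(np.asarray(goal)-o["tool_pos"])*100).round(3))
    if yaw is not None: print(" yaw units", -(yaw-psi)/5)
    return o
E
python3 -c "
from h import *
st([.5213,.0503,.13],-12.3)"
```

```text
t 0.1 tcp [ 0.2375 -0.4954  0.1845] psi 25.6 tilt 0.1 F [-0.72  0.47 -0.37] T [ 0.043 -0.027  0.046] w 0.093 q [-1.33  0.26  1.54  0.    1.35 -0.2 ]
 go cm (tool axes) [ 49.17  -36.946   5.528]
 yaw units 7.580150569727385
```

All four keys are required in every row.

>>> jog_arm:
  plan:
    - {"tx": 0,"ty": 0,"tz": -2,"yaw": 0}
    - {"tx": 3.9,"ty": -2.9,"tz": -0.5,"yaw": 0}
    - {"tx": 3.9,"ty": -2.9,"tz": -0.5,"yaw": 0}
    - {"tx": 3.9,"ty": -2.9,"tz": 0,"yaw": 0}
    - {"tx": 3.9,"ty": -2.9,"tz": 0,"yaw": 0}
    - {"tx": 3.9,"ty": -2.9,"tz": 0,"yaw": 0}
    - {"tx": 3.9,"ty": -2.9,"tz": 0,"yaw": 0}
    - {"tx": 3.9,"ty": -2.9,"tz": 0,"yaw": 0}
    - {"tx": 3.9,"ty": -2.9,"tz": 0,"yaw": 0}
    - {"tx": 3.9,"ty": -2.9,"tz": 0,"yaw": 0}
  jaw: 9.3
  squeeze: 10

```text
clock: 1.1
tool_pos: [0.4438, -0.1015, 0.2128]
tool_rot: [0.977, 0.215, -0.001, -0.004]
contact_force: [0.9, -0.6, -0.5]
width: 0.0929
```

```bash
python3 -c "
from h import *
st([.5213,.0503,.13],-12.3)"
```

```text
t 1.1 tcp [ 0.4438 -0.1015  0.2128] psi 24.85 tilt 0.41 F [ 0.94 -0.62 -0.47] T [-0.043 -0.08  -0.006] w 0.0929 q [-0.47  0.07  1.7   0.    1.38  0.66]
 go cm (tool axes) [ 13.409 -10.452   8.364]
 yaw units 7.43065907151625
```

>>> jog_arm:
  plan:
    - {"tx": 3.3,"ty": -2.6,"tz": 0,"yaw": 0}
    - {"tx": 3.3,"ty": -2.6,"tz": 0,"yaw": 0}
    - {"tx": 3.3,"ty": -2.6,"tz": 0,"yaw": 0}
    - {"tx": 2.0,"ty": -1.5,"tz": 1,"yaw": 0}
    - {"tx": 0,"ty": 0,"tz": 1,"yaw": 1.5}
    - {"tx": 0,"ty": 0,"tz": 1,"yaw": 1.5}
    - {"tx": 0,"ty": 0,"tz": 1,"yaw": 1.5}
    - {"tx": 0,"ty": 0,"tz": 1,"yaw": 1.5}
    - {"tx": 0,"ty": 0,"tz": 1,"yaw": 1.5}
    - {"tx": 0,"ty": 0,"tz": 0,"yaw": 0}

```text
clock: 2.1
tool_pos: [0.5134, 0.049, 0.1478]
tool_rot: [0.993, -0.116, -0.005, -0.004]
contact_force: [0.7, -0.1, -1.5]
width: 0.0927
```

```bash
python3 -c "
from h import *
st([.5213,.0503,.049],-12.3)"
```

```text
t 2.1 tcp [0.5134 0.049  0.1478] psi -13.38 tilt 0.73 F [ 0.66 -0.06 -1.46] T [ 0.065  0.032 -0.009] w 0.0927 q [-0.13  0.23  1.67  0.01  1.25  1.67]
 go cm (tool axes) [ 0.848 -0.235  9.872]
 yaw units -0.2151744979784535
```

>>> jog_arm:
  plan:
    - {"tx": 0.8,"ty": -0.2,"tz": 0,"yaw": -0.2}
    - {"tx": 0,"ty": 0,"tz": 0,"yaw": 0}
    - {"tx": 0,"ty": 0,"tz": 0,"yaw": 0}

```text
clock: 2.4
tool_pos: [0.5227, 0.049, 0.1484]
tool_rot: [0.995, -0.103, -0.005, -0.004]
contact_force: [0.2, -0.7, 0.5]
width: 0.0929
```

```bash
python3 -c "
from h import *
st([.5213,.0503,.049],-12.3)"
```

```text
t 2.4 tcp [0.5227 0.049  0.1484] psi -11.83 tilt 0.71 F [ 0.17 -0.74  0.55] T [ 0.005 -0.019  0.062] w 0.0929 q [-0.13  0.25  1.64  0.01  1.26  1.65]
 go cm (tool axes) [-0.067 -0.019  9.937]
 yaw units 0.09381446376570608
```

>>> jog_arm:
  plan:
    - {"tx": 0,"ty": 0,"tz": 2.5,"yaw": 0.1}
    - {"tx": 0,"ty": 0,"tz": 2.5,"yaw": 0}
    - {"tx": 0,"ty": 0,"tz": 2,"yaw": 0}
    - {"tx": 0,"ty": 0,"tz": 1.5,"yaw": 0}
    - {"tx": 0,"ty": 0,"tz": 0.8,"yaw": 0}
    - {"tx": 0,"ty": 0,"tz": 0,"yaw": 0}

```text
clock: 3.0
tool_pos: [0.5264, 0.0492, 0.0563]
tool_rot: [0.995, -0.104, -0.0, -0.004]
contact_force: [-0.4, 1.1, -0.3]
width: 0.093
```

```bash
python3 -c "
from h import *
st([.5213,.0503,.049],-12.3)"
```

```text
t 3.0 tcp [0.5264 0.0492 0.0563] psi -11.93 tilt 0.47 F [-0.37  1.12 -0.3 ] T [0.02  0.038 0.009] w 0.093 q [-0.12  0.34  1.76  0.01  1.04  1.65]
 go cm (tool axes) [-0.518  0.002  0.731]
 yaw units 0.07309301917855607
```

>>> jog_arm:
  plan:
    - {"tx": -0.5,"ty": 0,"tz": 0.65,"yaw": 0.07}
    - {"tx": 0,"ty": 0,"tz": 0,"yaw": 0}

```text
clock: 3.2
tool_pos: [0.5221, 0.0502, 0.0506]
tool_rot: [0.994, -0.107, 0.001, -0.004]
contact_force: [-0.5, -0.3, 0.4]
width: 0.093
```

>>> jog_arm:
  plan:
    - {"tx": 0,"ty": 0,"tz": 0,"yaw": 0}
    - {"tx": 0,"ty": 0,"tz": 0,"yaw": 0}
    - {"tx": 0,"ty": 0,"tz": 0,"yaw": 0}
    - {"tx": 0,"ty": 0,"tz": 0,"yaw": 0}
    - {"tx": 0,"ty": 0,"tz": 0,"yaw": 0}
  jaw: 5
  squeeze: 8

```text
clock: 3.7
tool_pos: [0.5238, 0.05, 0.0529]
tool_rot: [0.994, -0.107, 0.003, -0.004]
contact_force: [0.5, 0.2, 0.2]
width: 0.0574
```

```bash
python3 -c "
from h import *
from cell import get_image
st([.5213,.0503,.049],-12.3)
d=get_image('side');np.savez('side1.npz',**d);cv2.imwrite('pics/side1.png',cv2.resize(d['image'][150:300,230:450],None,fx=3,fy=3))"
```

```text
t 3.7 tcp [0.5238 0.05   0.0529] psi -12.25 tilt 0.59 F [0.45 0.17 0.17] T [-0.132  0.055 -0.002] w 0.0574 q [-0.12  0.34  1.78  0.01  1.02  1.66]
 go cm (tool axes) [-0.254  0.031  0.393]
 yaw units 0.009589329054418273
```

View pics/side1.png

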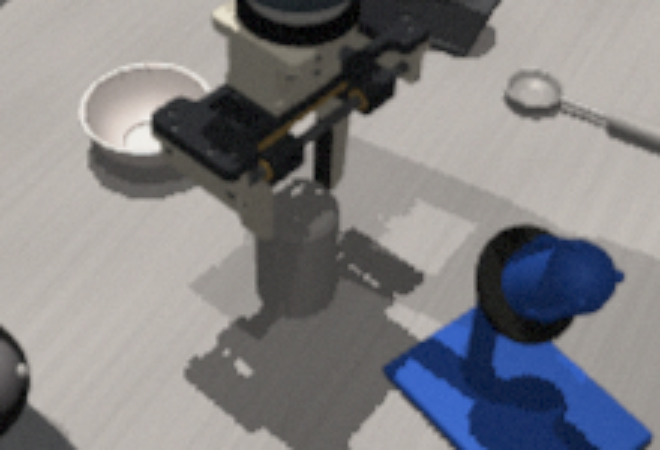

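The grip holds, with the jaw width stopped at 57 mm and the beaker upright in the pads at side-crop pixel (300,240). Zero rows creep up by about 0.4 mm each, so I'll compensate for that. Now the first 10° of the tip.

>>> jog_arm:
  plan:
    - {"tx": -0.3,"ty": 0,"tz": -0.05,"yaw": 0}
    - {"tx": -0.3,"ty": 0,"tz": -0.05,"yaw": 0}
    - {"tx": -0.3,"ty": 0,"tz": -0.04,"yaw": 0}
    - {"tx": -0.3,"ty": 0,"tz": -0.02,"yaw": 0}
    - {"tx": -0.3,"ty": 0,"tz": -0.02,"yaw": 0}
  squeeze: 6

```text
clock: 4.25
tool_pos: [0.5072, 0.0535, 0.054]
tool_rot: [0.994, -0.107, 0.002, -0.004]
contact_force: [-0.6, -0.9, -0.4]
width: 0.0552
```

```bash
python3 -c "
from h import *
from cell import get_image
st([.5213,.0503,.049],-12.3)
d=get_image('side');np.savez('side2.npz',**d);cv2.imwrite('pics/side2.png',cv2.resize(d['image'][150:300,230:450],None,fx=3,fy=3))"
```

```text
t 4.25 tcp [0.5072 0.0535 0.054 ] psi -12.25 tilt 0.53 F [-0.64 -0.87 -0.43] T [0.071 0.057 0.016] w 0.0552 q [-0.12  0.31  1.81  0.01  1.01  1.66]
 go cm (tool axes) [1.445 0.02  0.508]
 yaw units 0.00946634166570597
```

View pics/side2.png

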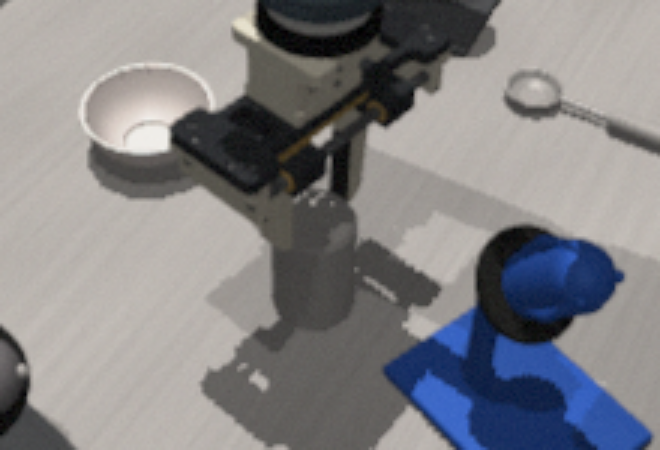

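The jaw width dropped to 55 mm and the beaker slid along upright, with its base moving from (300,300) to (315,310) in the crop. That suggests an off-centre grip, so I'll measure where the beaker sits between the pads.

```bash
cat >> h.py <<'E'
from scipy.optimize import least_squares
def cyl(d,c0,h,ax=(0,0,1),rad=.030,lo=.005,hi=.09,tol=.012):
    pass
E
python3 - <<'E'
from h import *
from cell import get_image
t=get_image("top");np.savez("top2.npz",**t)
st()
for nm,d in(("side1",load("side",1)),("side2",load("side",2))):
    P=cloud(d)
    for lo,hi in((.008,.025),(.025,.045),(.06,.085)):
        m=(P[...,2]>lo)&(P[...,2]<hi)&(np.hypot(P[...,0]-.517,P[...,1]-.052)<.05)
        q=P[m][:,:2]
        f=least_squares(lambda p:np.hypot(q[:,0]-p[0],q[:,1]-p[1])-.03,[.515,.052],loss="soft_l1",f_scale=.001)
        print(nm,lo,len(q),f.x.round(4),np.median(abs(f.fun)).round(4))
    m=(P[...,2]>.086)&(P[...,2]<.097)&(np.hypot(P[...,0]-.517,P[...,1]-.052)<.045);print(m.sum(),P[m].min(0),P[m].max(0))
a=load("side",2)["image"][170:280,270:370];b=t["image"][190:260,260:350]
cv2.imwrite("pics/c2.png",np.hstack([cv2.resize(a,(400,440),interpolation=2),cv2.resize(b,(400,440),interpolation=2)]))
E
```

```text
t 4.35 tcp [0.507  0.0536 0.054 ] psi -12.25 tilt 0.53 F [-0.19 -0.29 -1.17] T [ 0.078  0.025 -0.062] w 0.055 q [-0.12  0.31  1.81  0.01  1.01  1.66]
side1 0.008 124 [0.522  0.0488] 0.0004
side1 0.025 161 [0.522  0.0489] 0.0004
side1 0.06 201 [0.522  0.0493] 0.0004
434 [0.49154002 0.01118402 0.08603899] [0.5445633  0.08559817 0.09675458]
side2 0.008 130 [0.5054 0.0524] 0.0005
side2 0.025 155 [0.5055 0.0525] 0.0005
side2 0.06 207 [0.5056 0.0534] 0.0004
436 [0.47551836 0.01935849 0.08605217] [0.52553944 0.08821931 0.09690686]
```

View pics/c2.png

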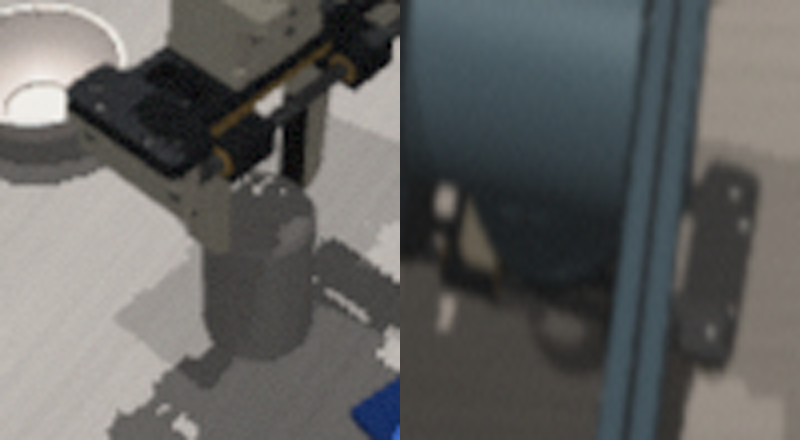

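The beaker is centred in the pads (axis (0.5055, 0.0525), TCP (0.507, 0.0536)). It didn't tip because friction at the rim was too small. A raised fixed rim could block the mouth edge instead, and the sink's lip at top image (135,270) looks suitable. I'll check its profile.

Run:
```python
from h import *
for n in("side","top"):
    P=cloud(load(n))
    for x in np.arange(.34,.54,.04):
        o=[]
        for y in np.arange(.44,.53,.005):
            m=(abs(P[...,0]-x)<.008)&(abs(P[...,1]-y)<.0025)
            o.append((round(y,3),round(float(np.median(P[m][:,2])),3) if m.sum() else None))
        print(n,round(x,2),o)
```

```text
side 0.34 [(np.float64(0.44), None), (np.float64(0.445), None), (np.float64(0.45), None), (np.float64(0.455), None), (np.float64(0.46), None), (np.float64(0.465), None), (np.float64(0.47), None), (np.float64(0.475), None), (np.float64(0.48), None), (np.float64(0.485), None), (np.float64(0.49), None), (np.float64(0.495), None), (np.float64(0.5), None), (np.float64(0.505), None), (np.float64(0.51), None), (np.float64(0.515), None), (np.float64(0.52), None), (np.float64(0.525), None), (np.float64(0.53), None)]
side 0.38 [(np.float64(0.44), None), (np.float64(0.445), None), (np.float64(0.45), None), (np.float64(0.455), None), (np.float64(0.46), None), (np.float64(0.465), None), (np.float64(0.47), None), (np.float64(0.475), None), (np.float64(0.48), None), (np.float64(0.485), None), (np.float64(0.49), None), (np.float64(0.495), None), (np.float64(0.5), None), (np.float64(0.505), None), (np.float64(0.51), None), (np.float64(0.515), None), (np.float64(0.52), None), (np.float64(0.525), None), (np.float64(0.53), None)]
side 0.42 [(np.float64(0.44), None), (np.float64(0.445), None), (np.float6
[... 3399 characters left out ...]
.002), (np.float64(0.505), 0.002), (np.float64(0.51), 0.003), (np.float64(0.515), 0.002), (np.float64(0.52), 0.001), (np.float64(0.525), 0.001), (np.float64(0.53), 0.002)]
top 0.5 [(np.float64(0.44), -0.0), (np.float64(0.445), -0.0), (np.float64(0.45), -0.001), (np.float64(0.455), -0.001), (np.float64(0.46), -0.0), (np.float64(0.465), -0.002), (np.float64(0.47), 0.007), (np.float64(0.475), 0.018), (np.float64(0.48), 0.019), (np.float64(0.485), 0.02), (np.float64(0.49), 0.018), (np.float64(0.495), 0.003), (np.float64(0.5), 0.003), (np.float64(0.505), 0.003), (np.float64(0.51), 0.002), (np.float64(0.515), 0.002), (np.float64(0.52), 0.003), (np.float64(0.525), 0.002), (np.float64(0.53), 0.002)]
```

The sink wall would be out of the side view. The plug's round nose (sphere centre S ≈ (0.570, 0.303, 0.1595)) is a better blocker: with the nose a little way inside the mouth, it holds the rim while I swing the grip along an arc about S. I'll lift and carry the beaker over.

>>> jog_arm:
  plan:
    - {"tx": 0,"ty": 0,"tz": -2,"yaw": 0}
    - {"tx": 0,"ty": 0,"tz": -4,"yaw": 0}
    - {"tx": 0,"ty": 0,"tz": -4,"yaw": 0}
    - {"tx": 0,"ty": 0,"tz": -4,"yaw": 0}
    - {"tx": 0,"ty": 0,"tz": -4,"yaw": 0}
    - {"tx": 0,"ty": 0,"tz": -3,"yaw": 0}
    - {"tx": 0,"ty": -2,"tz": -1,"yaw": 0}
    - {"tx": 0,"ty": -4,"tz": 0,"yaw": 0}
    - {"tx": 0,"ty": -4,"tz": 0,"yaw": 0}
    - {"tx": 0,"ty": -2,"tz": 0,"yaw": 0}
  squeeze: 10

```text
clock: 5.35
tool_pos: [0.5321, 0.1696, 0.2853]
tool_rot: [0.994, -0.11, 0.003, -0.004]
contact_force: [0.7, -1.0, -1.6]
width: 0.0549
```

```bash
python3 -c "
from h import *
st([.5718,.3043,.27],-12.3)"
```

```text
t 5.35 tcp [0.5321 0.1696 0.2853] psi -12.66 tilt 0.6 F [ 0.69 -1.01 -1.59] T [0.002 0.039 0.042] w 0.0549 q [0.1  0.22 1.34 0.01 1.57 1.9 ]
 go cm (tool axes) [  0.908 -13.996   1.659]
 yaw units -0.0724163484855449
```

>>> jog_arm:
  plan:
    - {"tx": 0.3,"ty": -3.5,"tz": 0,"yaw": 0}
    - {"tx": 0.3,"ty": -3.5,"tz": 0,"yaw": 0}
    - {"tx": 0.3,"ty": -3.5,"tz": 0,"yaw": 0}
    - {"tx": 0,"ty": -2.5,"tz": 0.5,"yaw": 0}
    - {"tx": 0,"ty": -0.5,"tz": 0.5,"yaw": 0}
    - {"tx": 0,"ty": 0,"tz": 0,"yaw": 0}
    - {"tx": 0,"ty": 0,"tz": 0,"yaw": 0}

```text
clock: 6.05
tool_pos: [0.5712, 0.3068, 0.2745]
tool_rot: [0.994, -0.109, 0.003, -0.003]
contact_force: [0.4, 0.9, -0.3]
width: 0.0547
```

Run:
```python
from h import *
from cell import get_image
st([.5718,.3043,.2215],-12.3)
d=get_image('side');np.savez('side3.npz',**d);cv2.imwrite('pics/side3.png',cv2.resize(d['image'][150:350,120:340],None,fx=3,fy=3))
P=cloud(d)
m=(np.hypot(P[...,0]-.572,P[...,1]-.304)<.06)&(P[...,2]>.2);print(m.sum())
```

```text
t 6.05 tcp [0.5712 0.3068 0.2745] psi -12.46 tilt 0.5 F [ 0.44  0.87 -0.28] T [ 0.032  0.017 -0.018] w 0.0547 q [0.32 0.4  1.12 0.   1.61 2.11]
 go cm (tool axes) [0.094 0.273 5.297]
 yaw units -0.03217659415727496
19741
```

View pics/side3.png

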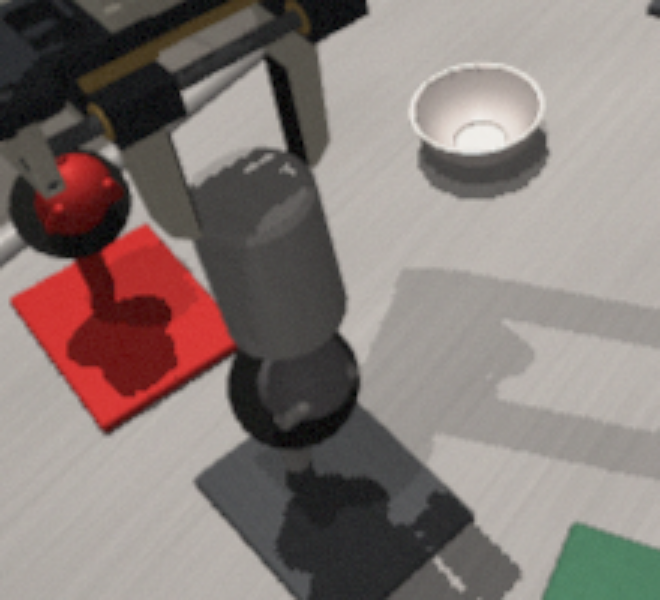

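The beaker hangs upright in the grip at crop (275,250), just above the plug at (305,385). Lowering it over the nose.

>>> jog_arm:
  plan:
    - {"tx": 0.1,"ty": 0.25,"tz": 1.0,"yaw": 0}
    - {"tx": 0,"ty": 0,"tz": 1.0,"yaw": 0}
    - {"tx": 0,"ty": 0,"tz": 1.0,"yaw": 0}
    - {"tx": 0,"ty": 0,"tz": 0.8,"yaw": 0}
    - {"tx": 0,"ty": 0,"tz": 0.5,"yaw": 0}
    - {"tx": 0,"ty": 0,"tz": 0.3,"yaw": 0}

```text
clock: 6.7
tool_pos: [0.572, 0.2997, 0.2256]
tool_rot: [0.994, -0.111, 0.003, -0.003]
contact_force: [-0.1, 0.3, -0.8]
width: 0.0545
```

Run:
```python
from h import *
st([.5718,.3043,.2215],-12.3)
```

```text
t 6.7 tcp [0.572  0.2997 0.2256] psi -12.77 tilt 0.51 F [-0.07  0.32 -0.78] T [ 0.029  0.033 -0.009] w 0.0545 q [0.31 0.41 1.23 0.   1.5  2.1 ]
 go cm (tool axes) [-0.126 -0.442  0.412]
 yaw units -0.09479096841977822
```

>>> jog_arm:
  plan:
    - {"tx": -0.1,"ty": -0.4,"tz": 0.3,"yaw": -0.1}
    - {"tx": 0,"ty": 0,"tz": 0.1,"yaw": 0}
    - {"tx": 0,"ty": 0,"tz": 0,"yaw": 0}
  squeeze: 6

```text
clock: 7.0
tool_pos: [0.572, 0.3044, 0.2209]
tool_rot: [0.994, -0.106, 0.003, -0.003]
contact_force: [0.2, -0.5, -1.9]
width: 0.0549
```

Run:
```python
from h import *
st([.5718,.3043,.2215],-12.3)
```

```text
t 7.0 tcp [0.572  0.3044 0.2209] psi -12.21 tilt 0.5 F [ 0.18 -0.51 -1.89] T [ 0.022 -0.01  -0.016] w 0.0549 q [0.32 0.41 1.23 0.   1.49 2.1 ]
 go cm (tool axes) [-0.017  0.013 -0.056]
 yaw units 0.01711549613930181
```

>>> jog_arm:
  plan:
    - {"tx": -0.35,"ty": 0,"tz": 0.02,"yaw": 0}
    - {"tx": -0.35,"ty": 0,"tz": 0.02,"yaw": 0}
    - {"tx": -0.35,"ty": 0,"tz": 0.05,"yaw": 0}
    - {"tx": -0.35,"ty": 0,"tz": 0.05,"yaw": 0}
    - {"tx": -0.35,"ty": 0,"tz": 0.1,"yaw": 0}
    - {"tx": -0.35,"ty": 0,"tz": 0.1,"yaw": 0}

```text
clock: 7.6
tool_pos: [0.5509, 0.3095, 0.2188]
tool_rot: [0.994, -0.106, 0.005, -0.004]
contact_force: [-0.4, 0.3, -0.9]
width: 0.0546
```

```bash
cat >> h.py <<'E'
th=np.radians(-12.4);X=np.array([np.cos(th),np.sin(th),0]);Yd=np.array([-X[1],X[0],0])
S=np.array([.5703,.3032,.1595]);PO=np.array([.5986,.297,.125])
AX=-np.sin(np.radians(40))*X+np.array([0,0,np.cos(np.radians(40))])
def G(phi,L=81): # TCP goal
    p=np.radians(phi);return S+L/1e3*(-np.sin(p)*X+np.cos(p)*np.array([0,0,1]))-np.array([0,0,.019])+np.array([.0015,.0011,0])
def where(o):
    g=o["tool_pos"]+[0,0,.019]-S; print(" grasp rel S: X %.1f Y %.1f Z %.1f mm, phi %.1f L %.1f"%(g@X*1e3,g@Yd*1e3,g[2]*1e3,np.degrees(np.arctan2(-(g@X),g[2])),np.hypot(g@X,g[2])*1e3))
def snap(k,c=(150,350,120,340)):
    from cell import get_image
    d=get_image('side');np.savez(f'side{k}.npz',**d);cv2.imwrite(f'pics/side{k}.png',cv2.resize(d['image'][c[0]:c[1],c[2]:c[3]],None,fx=3,fy=3,interpolation=2));return d
E
python3 - <<'E'
from h import *
where(st(G(20),-12.3));snap(4)
E
```

```text
t 7.6 tcp [0.5509 0.3095 0.2188] psi -12.2 tilt 0.68 F [-0.39  0.31 -0.86] T [ 0.057 -0.111 -0.004] w 0.0546 q [0.33 0.38 1.28 0.   1.47 2.12]
 go cm (tool axes) [-0.618  0.061  0.211]
 yaw units 0.019547991913260888
 grasp rel S: X -20.3 Y 2.0 Z 78.3 mm, phi 14.5 L 80.9
```

View pics/side4.png

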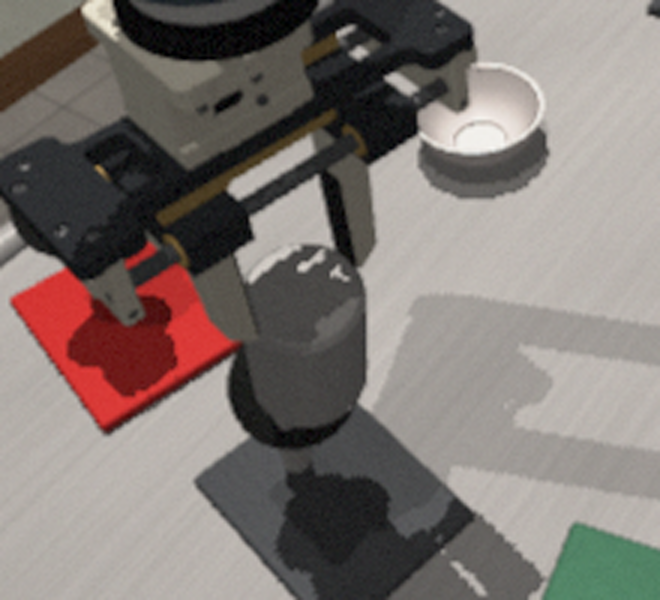

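Moment now shows contact. The nose is inside the mouth, and the beaker at crop (305,350) looks slightly tilted. I'll fit its axis.

```bash
cat >> h.py <<'E'
def tilt(d,tcp,phi0,dz=0):
    P=cloud(d);im=d["image"].astype(int);P=P-[0,0,dz]
    g=tcp+np.array([0,0,.019]);Q=P-g
    def fr(p):
        c,s=np.cos(p),np.sin(p);a=-s*X+c*np.array([0,0,1]);b=c*X+s*np.array([0,0,1]);return a,b
    p0=np.radians(phi0);u=np.zeros(3)
    x=np.array([p0,0,0,0.])  # phi, offset along b, offset Y, sideways tilt
    def axis(x):
        a,b=fr(x[0]);a=a+x[3]*Yd;a/=np.linalg.norm(a);return a,b,x[1]*b+x[2]*Yd
    for tol in(.015,.008,.005,.004):
        a,b,c=axis(x);w=Q-c;h=w@a;r=np.linalg.norm(w-h[...,None]*a,axis=-1)
        m=(abs(r-.03)<tol)&(h>-.06)&(h<.015)&(im.max(-1)-im.min(-1)<14)&(abs(Q@Yd)<.028)
        q=Q[m]
        def f(y):
            a,b,c=axis(y);w=q-c;h=w@a;return np.linalg.norm(w-h[:,None]*a,axis=1)-.03
        R_=least_squares(f,x,loss="soft_l1",f_scale=.0007);x=R_.x
    a,b,c=axis(x)
    w=Q-c;h=w@a;r=np.linalg.norm(w-h[...,None]*a,axis=-1)
    top=h[(r<.02)&(h>.005)&(h<.035)]
    print(" beaker phi %.1f side %.1f deg, offset at grasp b %.1f Y %.1f mm, resid %.2f n %d; top h above grasp %.1f"%(np.degrees(x[0]),np.degrees(x[3]),x[1]*1e3,x[2]*1e3,np.median(abs(R_.fun))*1e3,len(q),np.median(top)*1e3 if len(top) else -1))
    # axis at plug frame
    g0=g+c; Yp=Yd;xp=np.cross(Yp,AX)
    t=np.median(top) if len(top) else .017
    M=g0+a*(t-.09); rel=M-PO
    print(" mouth in plug frame x %.1f y %.1f z %.1f mm; ang %.1f deg"%(rel@xp*1e3,rel@Yp*1e3,rel@AX*1e3,np.degrees(np.arccos(a@AX))))
    return x
E
python3 - <<'E'
from h import *
for k,t in((1,[.5238,.05,.0529]),(4,[.5509,.3095,.2188])):
  for p in(0,10): tilt(load("side",k),np.array(t),p)
E
```

```text
beaker phi -0.1 side 0.5 deg, offset at grasp b -1.5 Y -1.2 mm, resid 0.45 n 519; top h above grasp 20.9
 mouth in plug frame x -95.1 y -259.1 z -79.7 mm; ang 40.1 deg
 beaker phi -0.1 side 0.5 deg, offset at grasp b -1.5 Y -1.2 mm, resid 0.45 n 519; top h above grasp 20.9
 mouth in plug frame x -95.1 y -259.1 z -79.7 mm; ang 40.1 deg
 beaker phi 13.0 side 0.9 deg, offset at grasp b 1.4 Y -0.3 mm, resid 0.26 n 740; top h above grasp 19.2
 mouth in plug frame x 3.9 y 0.6 z 54.3 mm; ang 27.0 deg
 beaker phi 13.0 side 0.9 deg, offset at grasp b 1.4 Y -0.3 mm, resid 0.26 n 740; top h above grasp 19.2
 mouth in plug frame x 3.9 y 0.6 z 54.3 mm; ang 27.0 deg
```

It works: the beaker is tilted 13° and still pivoting in the pads. Continuing the arc.

>>> jog_arm:
  plan:
    - {"tx": -0.35,"ty": 0.02,"tz": 0.12,"yaw": 0}
    - {"tx": -0.35,"ty": 0.02,"tz": 0.14,"yaw": 0}
    - {"tx": -0.34,"ty": 0.02,"tz": 0.15,"yaw": 0}
    - {"tx": -0.33,"ty": 0,"tz": 0.16,"yaw": 0}
    - {"tx": -0.32,"ty": 0,"tz": 0.18,"yaw": 0}
    - {"tx": -0.32,"ty": 0,"tz": 0.2,"yaw": 0}

```text
clock: 8.25
tool_pos: [0.529, 0.3137, 0.2083]
tool_rot: [0.994, -0.106, 0.004, -0.004]
contact_force: [0.9, -0.4, -1.5]
width: 0.0541
```

Run:
```python
from h import *
o=st(G(38),-12.3);where(o);d=snap(5);tilt(d,o["tool_pos"],30)
```

```text
t 8.25 tcp [0.529  0.3137 0.2083] psi -12.2 tilt 0.66 F [ 0.94 -0.42 -1.53] T [ 0.049 -0.01  -0.041] w 0.0541 q [0.35 0.35 1.34 0.   1.43 2.14]
 go cm (tool axes) [-0.604 -0.002  0.389]
 yaw units 0.02094296179001276
 grasp rel S: X -42.6 Y 1.4 Z 67.8 mm, phi 32.2 L 80.1
 beaker phi 34.7 side -5.9 deg, offset at grasp b 0.5 Y -4.9 mm, resid 1.23 n 538; top h above grasp 15.6
 mouth in plug frame x 4.6 y 4.1 z 50.6 mm; ang 7.9 deg
```

View pics/side5.png

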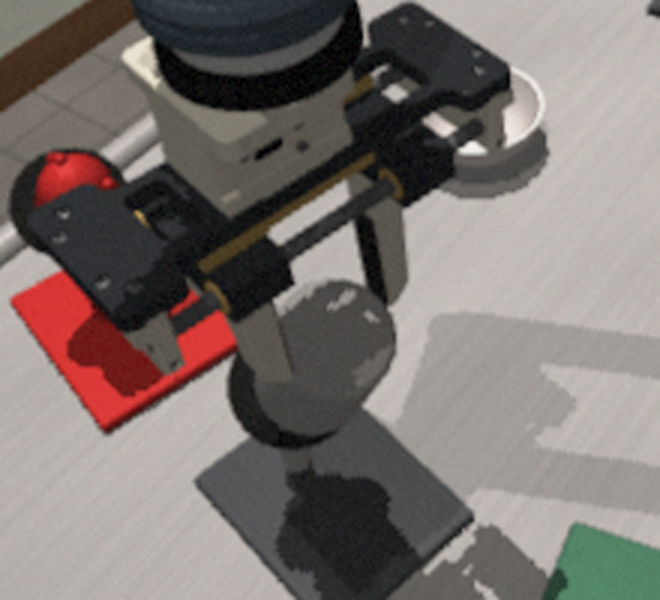

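The beaker at crop (330,360) is now clearly leaning over the plug. The cylinder fit picks up finger pixels, so I'll use the flat closed bottom's normal instead.

```bash
cat >> h.py <<'E'
def disc(d,tcp,phi0):
    P=cloud(d);im=d["image"].astype(int);g=tcp+np.array([0,0,.019])
    p=np.radians(phi0);a=-np.sin(p)*X+np.cos(p)*np.array([0,0,1]);c=g+.019*a
    for it,tol in enumerate((.012,.008,.004,.003,.002,.002)):
        w=P-c;h=w@a;r=np.linalg.norm(w-h[...,None]*a,axis=-1)
        m=(abs(h)<tol)&(r<.027)&(im.max(-1)-im.min(-1)<16)
        q=P[m];mu=q.mean(0);_,s,V=np.linalg.svd(q-mu,full_matrices=False);a=V[2]*np.sign(V[2,2]);c=c+((mu-c)@a)*a
    # centre: outline of disc
    q2=P[m];uv=np.stack([(q2-mu)@X,(q2-mu)@Yd],-1)
    ph=np.degrees(np.arctan2(-(a@X),a[2]));sd=np.degrees(np.arcsin(a@Yd))
    hh=(c-g)@a
    print(" disc n %d rms %.2f: phi %.1f side %.1f; disc above grasp %.1f mm; ang to arm %.1f"%(len(q),s[2]/np.sqrt(len(q))*1e3,ph,sd,hh*1e3,np.degrees(np.arccos(min(1,a@AX)))))
    xp=np.cross(Yd,AX)
    M=g+a*(hh-.09)-PO
    print(" mouth(plug frame, grasp on axis) x %.1f y %.1f z %.1f"%(M@xp*1e3,M@Yd*1e3,M@AX*1e3))
    return a
E
python3 - <<'E'
from h import *
disc(load("side",1),np.array([.5238,.05,.0529]),0)
disc(load("side",4),np.array([.5509,.3095,.2188]),13)
for p in (25,32,38): disc(load("side",5),np.array([.529,.3137,.2083]),p)
E
```

```text
disc n 296 rms 0.88: phi -0.3 side 0.1; disc above grasp 20.7 mm; ang to arm 40.3
 mouth(plug frame, grasp on axis) x -94.2 y -257.4 z -80.7
 disc n 986 rms 0.82: phi 13.2 side 1.0; disc above grasp 19.1 mm; ang to arm 26.8
 mouth(plug frame, grasp on axis) x 2.8 y 0.7 z 54.8
 disc n 1024 rms 0.89: phi 28.8 side 0.6; disc above grasp 15.5 mm; ang to arm 11.2
 mouth(plug frame, grasp on axis) x -3.5 y 0.5 z 51.3
 disc n 976 rms 0.89: phi 28.9 side 0.7; disc above grasp 15.5 mm; ang to arm 11.1
 mouth(plug frame, grasp on axis) x -3.4 y 0.4 z 51.3
 disc n 933 rms 0.89: phi 28.8 side 0.8; disc above grasp 15.5 mm; ang to arm 11.2
 mouth(plug frame, grasp on axis) x -3.5 y 0.3 z 51.3
```

>>> jog_arm:
  plan:
    - {"tx": -0.32,"ty": 0.02,"tz": 0.23,"yaw": 0}
    - {"tx": -0.32,"ty": 0,"tz": 0.24,"yaw": 0}
    - {"tx": -0.31,"ty": 0,"tz": 0.26,"yaw": 0}
    - {"tx": -0.3,"ty": 0,"tz": 0.28,"yaw": 0}

```text
clock: 8.7
tool_pos: [0.5152, 0.3165, 0.1969]
tool_rot: [0.994, -0.106, 0.004, -0.004]
contact_force: [0.2, -0.5, -0.6]
width: 0.053
```

Run:
```python
from h import *
o=st(G(43.5,80),-12.3);where(o);d=snap(6);disc(d,o["tool_pos"],37)
```

```text
t 8.7 tcp [0.5152 0.3165 0.1969] psi -12.19 tilt 0.61 F [ 0.2  -0.52 -0.57] T [ 0.042 -0.021  0.034] w 0.053 q [0.36 0.34 1.39 0.   1.4  2.15]
 go cm (tool axes) [ 0.28  -0.026 -0.156]
 yaw units 0.022083887537674228
 grasp rel S: X -56.6 Y 1.1 Z 56.4 mm, phi 45.1 L 80.0
 disc n 943 rms 0.90: phi 40.7 side 0.8; disc above grasp 12.0 mm; ang to arm 1.1
 mouth(plug frame, grasp on axis) x -6.1 y 0.0 z 46.7
```

Tilt is now 40.7°, within about 1° of the arm. Next I'll firm up the grip and shift 6–7 mm back across the arm to centre on the axis.

>>> jog_arm:
  plan:
    - {"tx": 0.25,"ty": 0,"tz": -0.2,"yaw": 0}
    - {"tx": 0.25,"ty": 0,"tz": -0.19,"yaw": 0}
    - {"tx": 0,"ty": 0,"tz": 0.02,"yaw": 0}
    - {"tx": 0,"ty": 0,"tz": 0.02,"yaw": 0}
  squeeze: 25

```text
clock: 9.15
tool_pos: [0.5198, 0.3154, 0.2003]
tool_rot: [0.994, -0.106, 0.003, -0.003]
contact_force: [0.5, -0.2, -1.3]
width: 0.0504
```

Run:
```python
from h import *
o=st();where(o);d=snap(7);a=disc(d,o["tool_pos"],40)
from cell import get_image
# disc outline in its plane
P=cloud(d);im=d["image"].astype(int);g=o["tool_pos"]+[0,0,.019];xp=np.cross(Yd,AX)
w=P-g;h=w@a;m=(abs(h-.012)<.004)&(np.linalg.norm(w,axis=-1)<.045)&(im.max(-1)-im.min(-1)<16)
u=(w@np.cross(Yd,a))[m]*1e3;v=(w@Yd)[m]*1e3
for y in range(-30,31,6):
    k=abs(v-y)<3
    if k.sum()>5: print(y,k.sum(),"x' range",np.percentile(u[k],[2,98]).round(1))
for y in range(-24,31,8):
    k=abs(u-y)<3
    if k.sum()>5: print("x'",y,k.sum(),"y range",np.percentile(v[k],[2,98]).round(1))
```

```text
t 9.15 tcp [0.5198 0.3154 0.2003] psi -12.17 tilt 0.55 F [ 0.52 -0.22 -1.29] T [ 0.027  0.05  -0.02 ] w 0.0504 q [0.36 0.35 1.37 0.   1.41 2.14]
 grasp rel S: X -52.0 Y 1.1 Z 59.8 mm, phi 41.0 L 79.2
 disc n 924 rms 0.89: phi 37.1 side 0.6; disc above grasp 12.6 mm; ang to arm 3.0
 mouth(plug frame, grasp on axis) x -5.3 y 0.3 z 47.0
-24 79 x' range [-9.9 22.7]
-18 132 x' range [-16.6  28.1]
-12 144 x' range [-19.2  31.4]
-6 169 x' range [-20.9  33.4]
0 165 x' range [-22.   34.1]
6 173 x' range [-21.   33.3]
12 165 x' range [-19.8  31.5]
18 118 x' range [-17.4  23.5]
24 54 x' range [-13.4   6.7]
30 9 x' range [-4.2  2.6]
x' -24 15 y range [-6.6 10. ]
x' -16 114 y range [-18.4  20.4]
x' -8 149 y range [-22.8  24.8]
x' 0 171 y range [-26.7  27.9]
x' 8 145 y range [-26.  21.]
x' 16 137 y range [-25.8  18.6]
x' 24 110 y range [-21.9  15.6]
```

View pics/side7.png

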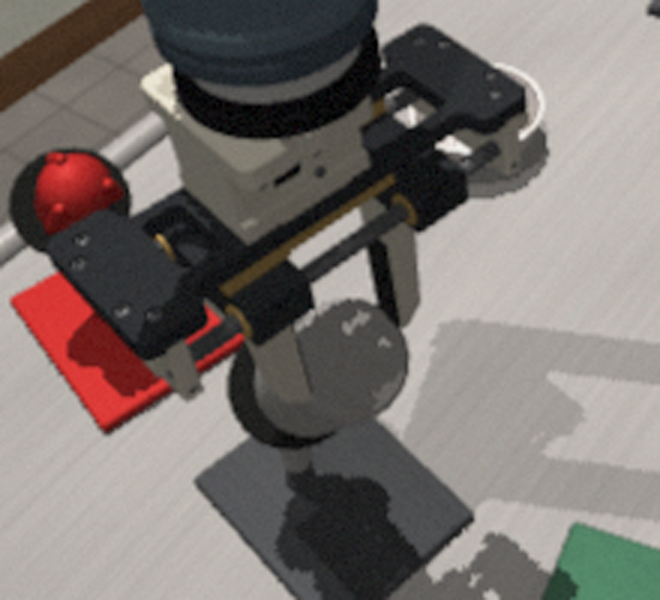

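The disc outline shows the beaker's axis lies about +6 mm across from the grasp point, so it was already centred and my shift took the tilt down to 37°. I'll undo most of it with a light grip.

>>> jog_arm:
  plan:
    - {"tx": 0,"ty": 0,"tz": 0.02,"yaw": 0}
    - {"tx": -0.22,"ty": 0,"tz": 0.2,"yaw": 0}
    - {"tx": -0.22,"ty": 0,"tz": 0.2,"yaw": 0}
    - {"tx": 0,"ty": 0,"tz": 0.02,"yaw": 0}
  squeeze: 8

```text
clock: 9.6
tool_pos: [0.5152, 0.316, 0.1955]
tool_rot: [0.994, -0.106, 0.003, -0.003]
contact_force: [0.3, -0.9, -0.6]
width: 0.0509
```

```bash
cat >> h.py <<'E'
def full(d,o,hh=.012,phi0=40):
    a=disc(d,o["tool_pos"],phi0)
    P=cloud(d);im=d["image"].astype(int);g=o["tool_pos"]+np.array([0,0,.019]);b=np.cross(Yd,a)
    p=np.radians(phi0);
    w=P-g;h=w@a;m=(np.linalg.norm(w,axis=-1)<.045)&(im.max(-1)-im.min(-1)<16)
    hh=np.median(h[m&(abs(h-hh)<.006)]);m&=abs(h-hh)<.004
    u=(w@b)[m];v=(w@Yd)[m];cs=[]
    for y in(-12,-6,0,6):
        k=abs(v*1e3-y)<3;cs.append(np.percentile(u[k],[2,98]).mean()*1e3)
    c=[]
    for x in(-16,-8,0):
        k=abs(u*1e3-x)<3;c.append(np.percentile(v[k],[2,98]).mean()*1e3)
    cu,cv=np.median(cs),np.median(c);xp=np.cross(Yd,AX)
    C=g+hh*a+cu/1e3*b+cv/1e3*Yd
    for n,Z in(("top",C),("mouth",C-.09*a)):
        r=Z-PO;print(" %s in plug frame: x %.1f y %.1f z %.1f"%(n,r@xp*1e3,r@Yd*1e3,r@AX*1e3))
    print(" axis offset from grasp x' %.1f y %.1f"%(cu,cv))
E
python3 - <<'E'
from h import *
o=st();where(o);d=snap(8);full(d,o)
E
```

```text
t 9.6 tcp [0.5152 0.316  0.1955] psi -12.2 tilt 0.53 F [ 0.32 -0.88 -0.61] T [-0.015  0.069 -0.057] w 0.0509 q [0.36 0.34 1.39 0.   1.4  2.15]
 grasp rel S: X -56.5 Y 0.7 Z 55.0 mm, phi 45.8 L 78.9
 disc n 908 rms 0.87: phi 41.6 side 0.4; disc above grasp 11.3 mm; ang to arm 1.6
 mouth(plug frame, grasp on axis) x -5.8 y 0.2 z 44.8
 top in plug frame: x -1.3 y 1.4 z 134.9
 mouth in plug frame: x 1.1 y 0.8 z 44.9
 axis offset from grasp x' 6.9 y 0.6
```

Tilt is 41.6° against 40° and the mouth is within about 1 mm of the axis at z ≈ 45 mm. Now sliding along the axis (0.643 : 0.766), watching the force.

>>> jog_arm:
  plan:
    - {"tx": 0.13,"ty": 0,"tz": 0.17,"yaw": 0}
    - {"tx": 0.13,"ty": 0,"tz": 0.17,"yaw": 0}
    - {"tx": 0.13,"ty": 0,"tz": 0.17,"yaw": 0}
    - {"tx": 0.13,"ty": 0,"tz": 0.17,"yaw": 0}
    - {"tx": 0.13,"ty": 0,"tz": 0.17,"yaw": 0}
  squeeze: 18

```text
clock: 10.15
tool_pos: [0.5211, 0.3141, 0.1872]
tool_rot: [0.994, -0.106, 0.003, -0.003]
contact_force: [-3.3, -1.3, 2.1]
width: 0.0505
```

```bash
cat >> h.py <<'E'
def fax(o):
    F=o["contact_force"];xp=np.cross(Yd,AX);print(" F along arm %.1f across %.1f Y %.1f"%(F@AX,F@xp,F@Yd))
E
python3 - <<'E'
from h import *
o=st();where(o);fax(o);d=snap(9);full(d,o)
E
```

```text
t 10.15 tcp [0.5211 0.3141 0.1872] psi -12.19 tilt 0.44 F [-3.28 -1.25  2.09] T [-0.249  0.507 -0.116] w 0.0505 q [0.36 0.36 1.39 0.   1.38 2.14]
 grasp rel S: X -50.4 Y 0.1 Z 46.7 mm, phi 47.1 L 68.7
 F along arm 3.5 across -0.9 Y -1.9
 disc n 884 rms 0.93: phi 41.7 side 0.1; disc above grasp 11.1 mm; ang to arm 1.7
 mouth(plug frame, grasp on axis) x -6.3 y 0.0 z 34.4
 top in plug frame: x -1.9 y 0.7 z 124.4
 mouth in plug frame: x 0.7 y 0.6 z 34.5
 axis offset from grasp x' 7.0 y 0.6
```

Sliding true: mouth moved 45→34.5 mm, about 3.5 N of rubbing and no slip in the pads. Continuing.

>>> jog_arm:
  plan:
    - {"tx": 0.14,"ty": 0,"tz": 0.16,"yaw": 0}
    - {"tx": 0.14,"ty": 0,"tz": 0.16,"yaw": 0}
    - {"tx": 0.14,"ty": 0,"tz": 0.16,"yaw": 0}
    - {"tx": 0.14,"ty": 0,"tz": 0.16,"yaw": 0}
    - {"tx": 0.14,"ty": 0,"tz": 0.16,"yaw": 0}
    - {"tx": 0.14,"ty": 0,"tz": 0.16,"yaw": 0}

```text
clock: 10.8
tool_pos: [0.53, 0.312, 0.1768]
tool_rot: [0.994, -0.106, 0.003, -0.002]
contact_force: [-3.2, -2.0, 2.5]
width: 0.0501
```

Run:
```python
from h import *
o=st();where(o);fax(o);d=snap(10);full(d,o)
```

```text
t 10.8 tcp [0.53   0.312  0.1768] psi -12.2 tilt 0.41 F [-3.19 -2.    2.46] T [-0.328  0.414 -0.111] w 0.0501 q [0.35 0.38 1.39 0.   1.37 2.13]
 grasp rel S: X -41.2 Y -0.0 Z 36.3 mm, phi 48.7 L 54.9
 F along arm 3.6 across -0.5 Y -2.6
 disc n 847 rms 0.87: phi 42.4 side 0.1; disc above grasp 11.0 mm; ang to arm 2.4
 mouth(plug frame, grasp on axis) x -5.0 y -0.2 z 20.4
 top in plug frame: x -1.8 y 0.7 z 110.5
 mouth in plug frame: x 1.9 y 0.5 z 20.6
 axis offset from grasp x' 6.9 y 0.7
```

View pics/side10.png

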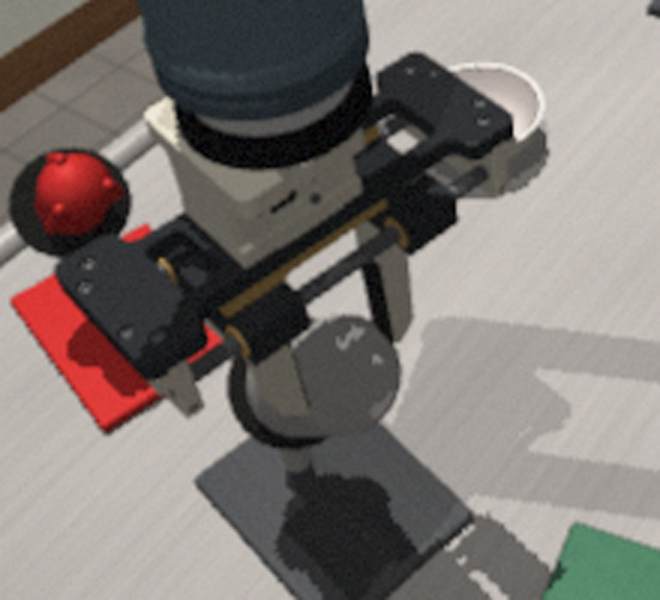

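Mouth at z ≈ 19–20 mm. Slowing down to feel for the collar.

>>> jog_arm:
  plan:
    - {"tx": 0.07,"ty": 0,"tz": 0.075,"yaw": 0}
    - {"tx": 0.07,"ty": 0,"tz": 0.075,"yaw": 0}
    - {"tx": 0.07,"ty": 0,"tz": 0.075,"yaw": 0}
    - {"tx": 0.07,"ty": 0,"tz": 0.075,"yaw": 0}

```text
clock: 11.25
tool_pos: [0.5332, 0.3113, 0.1732]
tool_rot: [0.994, -0.106, 0.002, -0.002]
contact_force: [-2.7, -1.0, 1.7]
width: 0.0504
```

Run:
```python
from h import *
o=st();where(o);fax(o)
```

```text
t 11.25 tcp [0.5332 0.3113 0.1732] psi -12.21 tilt 0.4 F [-2.67 -0.97  1.68] T [-0.345  0.481 -0.095] w 0.0504 q [0.35 0.38 1.39 0.   1.36 2.13]
 grasp rel S: X -38.0 Y -0.1 Z 32.7 mm, phi 49.3 L 50.2
 F along arm 2.8 across -0.8 Y -1.5
```

>>> jog_arm:
  plan:
    - {"tx": 0.05,"ty": 0,"tz": 0.05,"yaw": 0}
    - {"tx": 0.05,"ty": 0,"tz": 0.05,"yaw": 0}
    - {"tx": 0.05,"ty": 0,"tz": 0.05,"yaw": 0}

```text
clock: 11.55
tool_pos: [0.5347, 0.3109, 0.1717]
tool_rot: [0.994, -0.106, 0.003, -0.002]
contact_force: [-3.0, -2.0, 3.7]
width: 0.0506
```

Run:
```python
from h import *
o=st();where(o);fax(o)
```

```text
t 11.55 tcp [0.5347 0.3109 0.1717] psi -12.2 tilt 0.4 F [-3.03 -2.03  3.66] T [-0.314  0.502 -0.113] w 0.0506 q [0.35 0.39 1.39 0.   1.36 2.13]
 grasp rel S: X -36.4 Y -0.1 Z 31.2 mm, phi 49.4 L 47.9
 F along arm 4.4 across 0.4 Y -2.6
```

>>> jog_arm:
  plan:
    - {"tx": 0.05,"ty": 0,"tz": 0.05,"yaw": 0}
    - {"tx": 0.05,"ty": 0,"tz": 0.05,"yaw": 0}

```text
clock: 11.75
tool_pos: [0.5357, 0.3108, 0.1719]
tool_rot: [0.994, -0.106, 0.003, -0.003]
contact_force: [-3.8, -2.3, 5.3]
width: 0.0505
```

Run:
```python
from h import *
o=st();where(o);fax(o)
```

```text
t 11.75 tcp [0.5357 0.3108 0.1719] psi -12.2 tilt 0.44 F [-3.79 -2.26  5.25] T [-0.434  0.692 -0.082] w 0.0505 q [0.34 0.39 1.39 0.   1.36 2.13]
 grasp rel S: X -35.4 Y -0.0 Z 31.4 mm, phi 48.5 L 47.3
 F along arm 6.1 across 0.9 Y -3.0
```

The downward motion has stopped and the force rises, at z ≈ 11–13 mm, which matches the collar seen at about 11 mm. Pressing harder in small steps.

>>> jog_arm:
  plan:
    - {"tx": 0.06,"ty": 0,"tz": 0.09,"yaw": 0}
    - {"tx": 0.06,"ty": 0,"tz": 0.09,"yaw": 0}

```text
clock: 11.95
tool_pos: [0.5366, 0.3106, 0.1721]
tool_rot: [0.994, -0.106, 0.003, -0.003]
contact_force: [-4.8, -3.4, 6.8]
width: 0.0502
```

Run:
```python
from h import *
o=st();where(o);fax(o);d=snap(11);full(d,o)
```

```text
t 11.95 tcp [0.5366 0.3106 0.1721] psi -12.19 tilt 0.49 F [-4.81 -3.44  6.8 ] T [-0.504  1.028 -0.136] w 0.0502 q [0.34 0.39 1.39 0.   1.36 2.13]
 grasp rel S: X -34.5 Y -0.0 Z 31.6 mm, phi 47.5 L 46.7
 F along arm 7.8 across 1.3 Y -4.4
 disc n 840 rms 0.90: phi 40.6 side 0.6; disc above grasp 11.5 mm; ang to arm 0.8
 mouth(plug frame, grasp on axis) x -5.3 y -0.8 z 12.9
 top in plug frame: x 0.5 y 0.8 z 102.8
 mouth in plug frame: x 1.4 y -0.1 z 12.8
 axis offset from grasp x' 6.7 y 0.7
```

>>> jog_arm:
  plan:
    - {"tx": 0.07,"ty": 0.03,"tz": 0.18,"yaw": 0}
    - {"tx": 0.07,"ty": 0.03,"tz": 0.18,"yaw": 0}

```text
clock: 12.2
tool_pos: [0.5368, 0.3103, 0.172]
tool_rot: [0.994, -0.106, 0.003, -0.004]
contact_force: [-8.0, -1.2, 11.6]
width: 0.0506
```

Run:
```python
from h import *
o=st();where(o);fax(o)
```

```text
t 12.2 tcp [0.5368 0.3103 0.172 ] psi -12.15 tilt 0.56 F [-8.   -1.17 11.6 ] T [-0.37   1.403 -0.179] w 0.0506 q [0.34 0.39 1.39 0.   1.36 2.12]
 grasp rel S: X -34.3 Y -0.2 Z 31.5 mm, phi 47.4 L 46.6
 F along arm 13.8 across 1.7 Y -2.9
```

Axial force is 13.8 N, so about 10 N on the collar over ~3.5 N of rubbing. Holding there.

>>> jog_arm:
  plan:
    - {"tx": 0.07,"ty": 0.02,"tz": 0.18,"yaw": 0}
    - {"tx": 0.07,"ty": 0.02,"tz": 0.18,"yaw": 0}
    - {"tx": 0.07,"ty": 0.02,"tz": 0.18,"yaw": 0}

```text
clock: 12.5
tool_pos: [0.5368, 0.3104, 0.172]
tool_rot: [0.994, -0.105, 0.004, -0.005]
contact_force: [-7.4, -2.9, 11.6]
width: 0.0509
```

Run:
```python
from h import *
o=st();where(o);fax(o)
```

```text
t 12.5 tcp [0.5368 0.3104 0.172 ] psi -12.09 tilt 0.68 F [-7.42 -2.89 11.61] T [-0.474  1.343 -0.128] w 0.0509 q [0.34 0.38 1.39 0.01 1.36 2.12]
 grasp rel S: X -34.3 Y -0.2 Z 31.5 mm, phi 47.4 L 46.6
 F along arm 13.2 across 2.4 Y -4.4
```

Steady at 13.2 N. Holding a little longer and checking alignment.

>>> jog_arm:
  plan:
    - {"tx": 0.07,"ty": 0.02,"tz": 0.19,"yaw": 0}
    - {"tx": 0.07,"ty": 0.02,"tz": 0.19,"yaw": 0}
    - {"tx": 0.07,"ty": 0.02,"tz": 0.19,"yaw": 0}
    - {"tx": 0.07,"ty": 0.02,"tz": 0.19,"yaw": 0}

```text
clock: 12.9
tool_pos: [0.5368, 0.3104, 0.172]
tool_rot: [0.994, -0.105, 0.004, -0.006]
contact_force: [-7.2, -2.0, 12.6]
width: 0.0506
```

Run:
```python
from h import *
o=st();where(o);fax(o);d=snap(12);full(d,o)
```

```text
t 12.9 tcp [0.5368 0.3104 0.172 ] psi -12.0 tilt 0.85 F [-7.21 -2.   12.6 ] T [-0.588  1.4   -0.105] w 0.0506 q [0.34 0.38 1.39 0.01 1.35 2.12]
 grasp rel S: X -34.3 Y -0.2 Z 31.5 mm, phi 47.4 L 46.6
 F along arm 13.9 across 3.0 Y -3.5
 disc n 829 rms 0.90: phi 41.0 side -0.0; disc above grasp 11.7 mm; ang to arm 1.0
 mouth(plug frame, grasp on axis) x -4.7 y -0.1 z 13.0
 top in plug frame: x 0.7 y 0.4 z 102.9
 mouth in plug frame: x 2.2 y 0.5 z 13.0
 axis offset from grasp x' 6.9 y 0.6
```

Pressed about 10 N over rubbing for roughly 0.7 s, angle about 1°, mouth about 1–2 mm off axis. Relaxing, then opening.

>>> jog_arm:
  plan:
    - {"tx": 0.02,"ty": 0.01,"tz": 0.06,"yaw": 0}
    - {"tx": 0.01,"ty": 0,"tz": 0.03,"yaw": 0}

```text
clock: 13.15
tool_pos: [0.5368, 0.3104, 0.1724]
tool_rot: [0.995, -0.104, 0.004, -0.006]
contact_force: [-2.7, -1.6, 2.3]
width: 0.0508
```

>>> jog_arm:
  plan:
    - {"tx": 0,"ty": 0,"tz": 0,"yaw": 0}
    - {"tx": 0,"ty": 0,"tz": 0,"yaw": 0}
    - {"tx": 0,"ty": 0,"tz": 0,"yaw": 0}
    - {"tx": 0,"ty": 0,"tz": 0,"yaw": 0}
    - {"tx": 0,"ty": 0,"tz": 0,"yaw": 0}
  jaw: 9.3

```text
clock: 13.65
tool_pos: [0.5386, 0.3123, 0.1718]
tool_rot: [0.995, -0.104, 0.006, -0.008]
contact_force: [0.2, 0.8, -0.3]
width: 0.0858
```

Run:
```python
from h import *
o=st();where(o);fax(o);d=snap(13);full(d,o)
```

```text
t 13.65 tcp [0.5386 0.3123 0.1718] psi -11.96 tilt 1.16 F [ 0.2   0.75 -0.33] T [ 0.111 -0.025 -0.043] w 0.0858 q [0.34 0.38 1.39 0.01 1.35 2.12]
 grasp rel S: X -32.9 Y 2.1 Z 31.3 mm, phi 46.4 L 45.4
 F along arm -0.3 across -0.2 Y 0.8
 disc n 771 rms 0.92: phi 40.5 side -2.8; disc above grasp 14.9 mm; ang to arm 2.8
 mouth(plug frame, grasp on axis) x -4.4 y 5.7 z 15.2
 top in plug frame: x 0.4 y -6.1 z 104.9
 mouth in plug frame: x 1.2 y -1.8 z 15.0
 axis offset from grasp x' 5.7 y -7.5
```

View pics/side13.png

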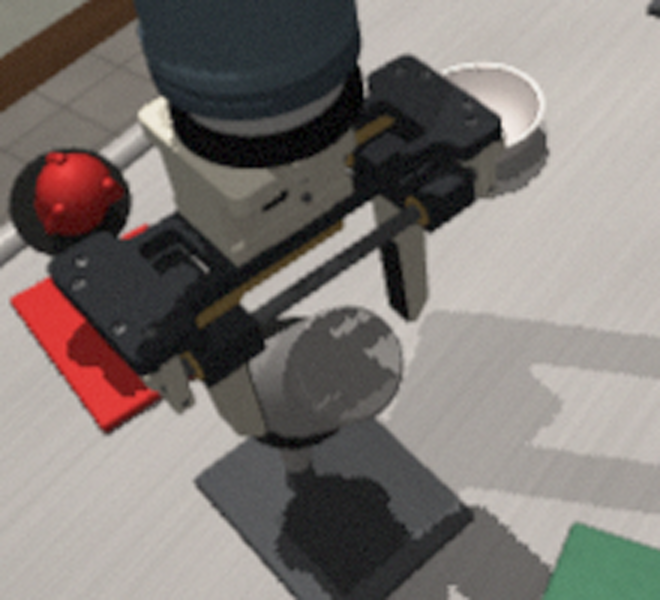

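On release the beaker shifted sideways by about 2.8°. I'll finish opening, centre the fingers about it so they clear, back straight up, and look again.

>>> jog_arm:
  plan:
    - {"tx": 0,"ty": 0.3,"tz": 0,"yaw": 0}
    - {"tx": 0,"ty": 0.2,"tz": 0,"yaw": 0}
    - {"tx": 0,"ty": 0,"tz": 0,"yaw": 0}

```text
clock: 14.0
tool_pos: [0.5378, 0.3064, 0.171]
tool_rot: [0.995, -0.104, 0.006, -0.008]
contact_force: [-1.3, 0.5, -0.2]
width: 0.0931
```

Run:
```python
from h import *
o=st();where(o);fax(o);d=snap(14);full(d,o)
```

```text
t 14.0 tcp [0.5378 0.3064 0.171 ] psi -11.97 tilt 1.11 F [-1.25  0.51 -0.17] T [ 0.002 -0.02  -0.034] w 0.0931 q [0.33 0.38 1.4  0.01 1.35 2.11]
 grasp rel S: X -32.5 Y -3.8 Z 30.5 mm, phi 46.7 L 44.6
 F along arm 0.7 across -1.1 Y 0.2
 disc n 838 rms 0.89: phi 40.2 side -3.7; disc above grasp 15.5 mm; ang to arm 3.7
 mouth(plug frame, grasp on axis) x -5.0 y 1.0 z 15.0
 top in plug frame: x 0.7 y -6.3 z 104.7
 mouth in plug frame: x 1.1 y -0.5 z 14.9
 axis offset from grasp x' 6.1 y -1.5
```

Angle is now 3.7° sideways and the mouth has lifted on one edge, too close to the limit. I'll mend it by regrasping centred on the beaker's axis, squaring it, re-pressing, and releasing from a minimal squeeze with side force nulled. First, centring the open fingers.

>>> jog_arm:
  plan:
    - {"tx": 0.25,"ty": 0.05,"tz": -0.2,"yaw": 0}
    - {"tx": 0.2,"ty": 0.05,"tz": -0.2,"yaw": 0}
    - {"tx": 0,"ty": 0,"tz": 0,"yaw": 0}

```text
clock: 14.35
tool_pos: [0.5425, 0.3043, 0.1756]
tool_rot: [0.994, -0.104, 0.006, -0.008]
contact_force: [0.8, -0.0, 0.4]
width: 0.0931
```

Run:
```python
from h import *
o=st();where(o);fax(o);d=snap(15);full(d,o)
```

```text
t 14.35 tcp [0.5425 0.3043 0.1756] psi -11.98 tilt 1.14 F [ 0.78 -0.04  0.36] T [0.043 0.034 0.023] w 0.0931 q [0.33 0.38 1.39 0.01 1.36 2.1 ]
 grasp rel S: X -27.4 Y -4.9 Z 35.1 mm, phi 37.9 L 44.5
 F along arm -0.2 across 0.8 Y 0.1
 disc n 937 rms 0.90: phi 40.0 side -3.6; disc above grasp 15.2 mm; ang to arm 3.6
 mouth(plug frame, grasp on axis) x 1.5 y -0.2 z 14.9
 top in plug frame: x 0.7 y -6.0 z 104.5
 mouth in plug frame: x 0.6 y -0.3 z 14.7
 axis offset from grasp x' -0.9 y -0.1
```

Centred (offset −0.9, −0.1 mm). Closing lightly.

>>> jog_arm:
  plan:
    - {"tx": 0,"ty": 0,"tz": 0,"yaw": 0}
    - {"tx": 0,"ty": 0,"tz": 0,"yaw": 0}
    - {"tx": 0,"ty": 0,"tz": 0,"yaw": 0}
    - {"tx": 0,"ty": 0,"tz": 0,"yaw": 0}
    - {"tx": 0,"ty": 0,"tz": 0,"yaw": 0}
    - {"tx": 0,"ty": 0,"tz": 0,"yaw": 0}
  jaw: 5.5
  squeeze: 6

```text
clock: 15.0
tool_pos: [0.5421, 0.3045, 0.1753]
tool_rot: [0.995, -0.104, 0.006, -0.008]
contact_force: [-0.3, 0.6, -0.4]
width: 0.0555
```

Run:
```python
from h import *
o=st();where(o);fax(o);d=snap(16);full(d,o)
```

```text
t 15.0 tcp [0.5421 0.3045 0.1753] psi -11.97 tilt 1.11 F [-0.34  0.55 -0.44] T [ 0.019  0.019 -0.026] w 0.0555 q [0.33 0.38 1.39 0.01 1.36 2.1 ]
 grasp rel S: X -27.8 Y -4.8 Z 34.8 mm, phi 38.6 L 44.6
 F along arm -0.0 across -0.6 Y 0.5
 disc n 931 rms 0.93: phi 40.1 side -3.3; disc above grasp 15.1 mm; ang to arm 3.3
 mouth(plug frame, grasp on axis) x 1.2 y -0.5 z 14.8
 top in plug frame: x 0.8 y -6.0 z 104.4
 mouth in plug frame: x 1.0 y -0.8 z 14.6
 axis offset from grasp x' -0.2 y -0.4
```

>>> jog_arm:
  plan:
    - {"tx": 0,"ty": 0,"tz": 0,"yaw": 0}
    - {"tx": 0,"ty": 0,"tz": 0,"yaw": 0}
    - {"tx": 0,"ty": -0.12,"tz": 0,"yaw": 0}
    - {"tx": 0,"ty": -0.12,"tz": 0,"yaw": 0}
    - {"tx": 0,"ty": -0.12,"tz": 0,"yaw": 0}
    - {"tx": 0,"ty": -0.12,"tz": 0,"yaw": 0}
  jaw: 4
  squeeze: 8

```text
clock: 15.65
tool_pos: [0.5425, 0.3091, 0.1768]
tool_rot: [0.995, -0.104, 0.006, -0.008]
contact_force: [-2.0, -2.9, 4.2]
width: 0.0416
```

Run:
```python
from h import *
o=st();where(o);fax(o);d=snap(17);full(d,o)
```

```text
t 15.65 tcp [0.5425 0.3091 0.1768] psi -11.98 tilt 1.08 F [-1.98 -2.9   4.19] T [-0.351  0.386 -0.016] w 0.0416 q [0.33 0.38 1.38 0.01 1.36 2.11]
 grasp rel S: X -28.4 Y -0.2 Z 36.3 mm, phi 38.1 L 46.1
 F along arm 4.0 across 1.7 Y -3.3
 disc n 865 rms 0.90: phi 41.6 side 0.4; disc above grasp 12.7 mm; ang to arm 1.7
 mouth(plug frame, grasp on axis) x 3.7 y -0.7 z 13.8
 top in plug frame: x -1.8 y 0.1 z 103.5
 mouth in plug frame: x 0.7 y -0.4 z 13.6
 axis offset from grasp x' -3.0 y 0.2
```

Run:
```python
from h import *
d=load("side",17)
cv2.imwrite("pics/z17.png",cv2.resize(d["image"][235:315,180:280],None,fx=7,fy=7,interpolation=2))
from cell import get_image
t=get_image("top");cv2.imwrite("pics/t17.png",cv2.resize(t["image"][150:250,150:270],None,fx=6,fy=6,interpolation=2))
```

```text
(no output)
```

View pics/z17.png

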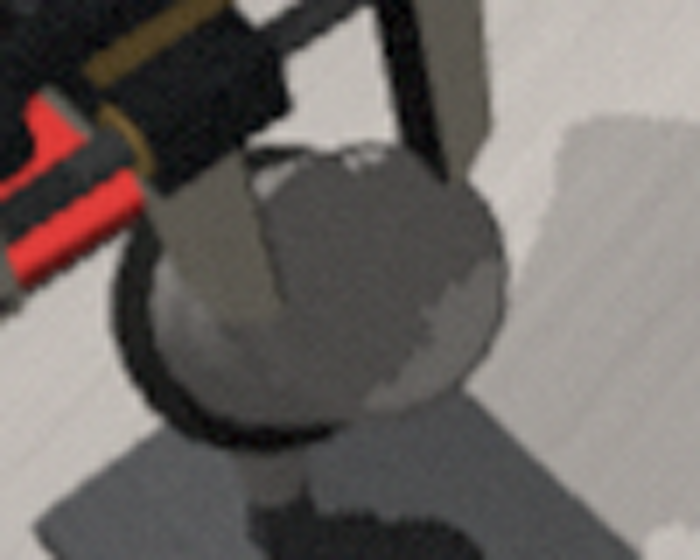

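View pics/t17.png

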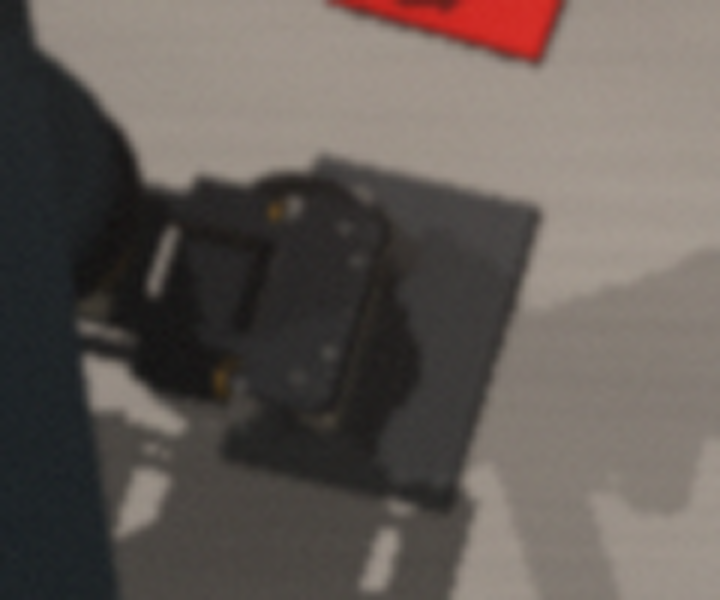

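The left finger overlaps the disc edge at crop (260,290), so the pads sink in softly, which means an abrupt release can kick the beaker. I'll re-press with a moderate opening, then open in small steps.

>>> jog_arm:
  plan:
    - {"tx": 0.04,"ty": 0,"tz": 0.06,"yaw": 0}
    - {"tx": 0.05,"ty": 0,"tz": 0.08,"yaw": 0}
    - {"tx": 0.06,"ty": 0.01,"tz": 0.12,"yaw": 0}
    - {"tx": 0.07,"ty": 0.01,"tz": 0.15,"yaw": 0}
  jaw: 5
  squeeze: 15

```text
clock: 16.15
tool_pos: [0.5454, 0.3088, 0.1734]
tool_rot: [0.995, -0.104, 0.006, -0.008]
contact_force: [-4.7, -2.1, 11.4]
width: 0.0501
```

Run:
```python
from h import *
o=st();where(o);fax(o);d=snap(18);full(d,o)
```

```text
t 16.15 tcp [0.5454 0.3088 0.1734] psi -11.95 tilt 1.16 F [-4.71 -2.11 11.44] T [-0.626  0.964 -0.061] w 0.0501 q [0.33 0.39 1.38 0.01 1.36 2.11]
 grasp rel S: X -25.5 Y 0.1 Z 32.9 mm, phi 37.9 L 41.6
 F along arm 11.4 across 4.2 Y -3.1
 disc n 908 rms 0.87: phi 41.7 side 0.1; disc above grasp 17.1 mm; ang to arm 1.7
 mouth(plug frame, grasp on axis) x 3.7 y -0.1 z 13.8
 top in plug frame: x -1.8 y -0.1 z 103.2
 mouth in plug frame: x 0.8 y -0.3 z 13.3
 axis offset from grasp x' -2.8 y -0.2
```

>>> jog_arm:
  plan:
    - {"tx": 0.12,"ty": 0.01,"tz": 0.15,"yaw": 0}
    - {"tx": 0.12,"ty": 0.01,"tz": 0.15,"yaw": 0}
    - {"tx": 0.12,"ty": 0.01,"tz": 0.15,"yaw": 0}
    - {"tx": 0.12,"ty": 0.01,"tz": 0.15,"yaw": 0}

```text
clock: 16.6
tool_pos: [0.5482, 0.3073, 0.1735]
tool_rot: [0.995, -0.104, 0.006, -0.008]
contact_force: [-5.3, -0.3, 10.2]
width: 0.05
```

Run:
```python
from h import *
o=st();where(o);fax(o);d=snap(19);full(d,o)
```

```text
t 16.6 tcp [0.5482 0.3073 0.1735] psi -11.93 tilt 1.18 F [-5.34 -0.27 10.19] T [-0.285  1.13  -0.082] w 0.05 q [0.33 0.39 1.37 0.01 1.36 2.1 ]
 grasp rel S: X -22.5 Y -0.7 Z 33.0 mm, phi 34.2 L 40.0
 F along arm 11.1 across 2.6 Y -1.4
 disc n 912 rms 0.92: phi 39.8 side -0.1; disc above grasp 18.2 mm; ang to arm 0.3
 mouth(plug frame, grasp on axis) x 3.7 y -0.6 z 13.0
 top in plug frame: x 0.6 y -0.6 z 101.9
 mouth in plug frame: x 0.2 y -0.4 z 11.9
 axis offset from grasp x' -3.5 y 0.2
```

Nearly perfect now: 0.3° off, mouth within 0.5 mm of the axis, 11 N axial. Relaxing and opening in small steps.

>>> jog_arm:
  plan:
    - {"tx": 0.06,"ty": 0,"tz": 0.08,"yaw": 0}
    - {"tx": 0.03,"ty": 0,"tz": 0.04,"yaw": 0}
    - {"tx": 0.01,"ty": 0,"tz": 0.02,"yaw": 0}
  jaw: 5.4
  squeeze: 6

```text
clock: 16.95
tool_pos: [0.5492, 0.3078, 0.1734]
tool_rot: [0.995, -0.104, 0.007, -0.009]
contact_force: [-2.1, -0.6, 4.2]
width: 0.0537
```

>>> jog_arm:
  plan:
    - {"tx": 0,"ty": 0,"tz": 0,"yaw": 0}
    - {"tx": 0,"ty": 0,"tz": 0,"yaw": 0}
  jaw: 5.7
  squeeze: 3

```text
clock: 17.15
tool_pos: [0.5494, 0.3077, 0.1725]
tool_rot: [0.995, -0.104, 0.007, -0.009]
contact_force: [-1.3, 0.9, -0.7]
width: 0.0569
```

Run:
```python
from h import *
o=st();where(o);fax(o);d=snap(20);full(d,o,.018)
```

```text
t 17.15 tcp [0.5494 0.3077 0.1725] psi -11.92 tilt 1.27 F [-1.31  0.85 -0.69] T [ 0.086 -0.005  0.003] w 0.0569 q [0.33 0.39 1.37 0.01 1.35 2.1 ]
 grasp rel S: X -21.3 Y -0.1 Z 32.0 mm, phi 33.7 L 38.4
 F along arm 0.4 across -1.6 Y 0.5
 disc n 922 rms 0.95: phi 39.5 side 0.1; disc above grasp 19.8 mm; ang to arm 0.5
 mouth(plug frame, grasp on axis) x 3.6 y -0.3 z 13.0
 top in plug frame: x 0.7 y -0.6 z 102.8
 mouth in plug frame: x -0.0 y -0.8 z 12.8
 axis offset from grasp x' -3.6 y -0.5
```

>>> jog_arm:
  plan:
    - {"tx": 0,"ty": 0,"tz": 0,"yaw": 0}
    - {"tx": 0,"ty": 0,"tz": 0,"yaw": 0}
  jaw: 6.0

```text
clock: 17.4
tool_pos: [0.5493, 0.3074, 0.1712]
tool_rot: [0.995, -0.104, 0.006, -0.008]
contact_force: [-0.4, 0.6, 0.1]
width: 0.0601
```

>>> jog_arm:
  plan:
    - {"tx": 0,"ty": 0,"tz": 0,"yaw": 0}
    - {"tx": 0,"ty": 0,"tz": 0,"yaw": 0}
  jaw: 6.5

```text
clock: 17.6
tool_pos: [0.5493, 0.3073, 0.1707]
tool_rot: [0.995, -0.104, 0.006, -0.008]
contact_force: [0.4, -0.0, -0.2]
width: 0.0645
```

Run:
```python
from h import *
o=st();where(o);fax(o);d=snap(21);full(d,o,.018)
```

```text
t 17.6 tcp [0.5493 0.3073 0.1707] psi -11.94 tilt 1.15 F [ 0.39 -0.01 -0.2 ] T [ 0.045 -0.043 -0.021] w 0.0645 q [0.33 0.4  1.37 0.01 1.35 2.1 ]
 grasp rel S: X -21.4 Y -0.5 Z 30.2 mm, phi 35.3 L 37.0
 F along arm -0.4 across 0.2 Y 0.1
 disc n 931 rms 0.93: phi 39.7 side 0.2; disc above grasp 21.1 mm; ang to arm 0.3
 mouth(plug frame, grasp on axis) x 2.7 y -0.7 z 13.1
 top in plug frame: x 0.5 y -0.5 z 102.9
 mouth in plug frame: x 0.1 y -0.8 z 12.9
 axis offset from grasp x' -2.6 y -0.1
```

Released cleanly: 0.3°, mouth within 0.8 mm. Opening fully and backing straight up.

>>> jog_arm:
  plan:
    - {"tx": 0,"ty": 0,"tz": 0,"yaw": 0}
    - {"tx": 0,"ty": 0,"tz": 0,"yaw": 0}
    - {"tx": 0,"ty": 0,"tz": 0,"yaw": 0}
    - {"tx": 0,"ty": 0,"tz": 0,"yaw": 0}
    - {"tx": 0,"ty": 0,"tz": -0.5,"yaw": 0}
    - {"tx": 0,"ty": 0,"tz": -1.5,"yaw": 0}
    - {"tx": 0,"ty": 0,"tz": -3,"yaw": 0}
    - {"tx": 0,"ty": 0,"tz": -3,"yaw": 0}
    - {"tx": 0,"ty": 0,"tz": -3,"yaw": 0}
    - {"tx": 0,"ty": 0,"tz": -1,"yaw": 0}
  jaw: 9.3

```text
clock: 18.65
tool_pos: [0.5463, 0.305, 0.2938]
tool_rot: [0.995, -0.104, 0.004, -0.007]
contact_force: [1.6, -0.2, -0.6]
width: 0.093
```

>>> jog_arm:
  plan:
    - {"tx": -3,"ty": 3,"tz": 0,"yaw": 0}
    - {"tx": -3,"ty": 3,"tz": 0,"yaw": 0}
    - {"tx": -3,"ty": 3,"tz": 0,"yaw": 0}
    - {"tx": -2,"ty": 2,"tz": 0,"yaw": 0}
    - {"tx": 0,"ty": 0,"tz": 0,"yaw": 0}

```text
clock: 19.15
tool_pos: [0.4123, 0.2179, 0.2881]
tool_rot: [0.995, -0.104, 0.003, -0.007]
contact_force: [0.4, 0.1, 0.7]
width: 0.0932
```

Run:
```python
from h import *
from cell import get_image
o=st();d=snap(22);o=dict(o);g=PO+.082*AX-np.array([0,0,.019])
o["tool_pos"]=g;full(d,o,.02)
cv2.imwrite("pics/side_end.png",d["image"]);t=get_image("top");np.savez("top22.npz",**t);cv2.imwrite("pics/top_end.png",t["image"])
s0=load("side")
for n,(x,y,r) in dict(bowl=(.705,-.015,.07),scourer=(.393,.26,.08)).items():
    for dd in(s0,d):
        P=cloud(dd);m=(P[...,2]>.006)&(P[...,2]<.06)&(np.hypot(P[...,0]-x,P[...,1]-y)<r);q=P[m];print(n,m.sum(),((q.min(0)+q.max(0))/2).round(4))
```

```text
t 19.15 tcp [0.4123 0.2179 0.2881] psi -11.91 tilt 0.86 F [0.42 0.14 0.69] T [ 0.012  0.038 -0.002] w 0.0932 q [0.24 0.04 1.54 0.01 1.54 2.01]
 disc n 964 rms 0.90: phi 40.1 side 0.0; disc above grasp 21.1 mm; ang to arm 0.1
 mouth(plug frame, grasp on axis) x 0.1 y -0.0 z 13.1
 top in plug frame: x 0.3 y -0.7 z 102.9
 mouth in plug frame: x 0.4 y -0.7 z 12.9
 axis offset from grasp x' 0.3 y -0.7
bowl 1194 [ 0.7016 -0.0148  0.0283]
bowl 501 [0.7054 0.0013 0.0286]
scourer 2325 [0.3949 0.2413 0.0148]
scourer 2314 [0.3933 0.2594 0.015 ]
```

View pics/side_end.png

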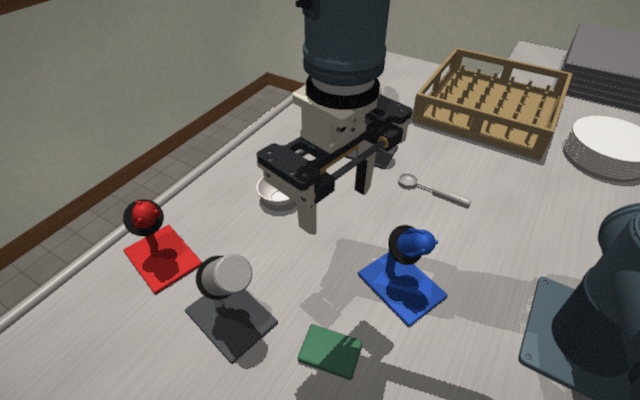

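The empty holder now carries the beaker at side (225,275), aligned and untouched. The spoon, scourer and bowl look in place. Handing in.

```bash
python3 -c "
from cell import order
print(order.sign_off())"
```

```text
the job is handed in; nothing more can be done
None
```

The beaker is hanging on the empty arm, mouth against the collar and let go, and I handed the job in at about 19 s of the 48 s allowed. No verdict was reported.

**How it was done:** The tool can only point down, so I gripped the beaker with the jaws across the tilt plane. I swung it 40° by letting the plug's round nose hold the mouth while it pivoted in the pads, then slid it down the arm's axis. The collar was felt at z ≈ 11–13 mm, and I held it there at about 13.5 N in all, roughly 10 N over the rubbing, for about 0.7 s.

**Last check:** The axis was 0.1° off the arm's, the mouth was within 1 mm of it, and the mouth depth (13 mm by camera) was the same as when pressed. The wrist read about 0 N with the gripper clear.

**What went wrong or disagreed:**
- Tipping the beaker on the drainboard failed because the rim slid.
- The first release kicked it 3.7° sideways. I regripped, squared it, pressed again at about 11 N and opened in small steps.
- The jaw width read 42–57 mm on the 60 mm beaker, so that reading is not reliable.
- The residual contact force on the collar after letting go could not be measured, only inferred from the unchanged depth.
- My depth check on the bowl and scourer was muddied: the gripper hid part of the bowl, and the scourer's computed centre differed by 18 mm in y, probably from stray points. Neither appeared moved in the last picture, nor did the spoon.

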